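# Lay the spice jars in the travel rack and cam the clamp shut

## Robot

A 7-joint arm with a two-finger parallel gripper is mounted at the origin on a cart in front of the work surface, level with it; the furniture and walls round the work are solid. World frame = base frame: x ahead of the robot, y to its left, z up, the work surface at z = 0. Lengths are in mm, angles in rad, forces in N, time in s.
With the tool pointing down it reaches from about 425 to 950 mm from the base axis. Payload 16.7 kg.
Tool frame: the origin (TCP) lies between the finger pads; the fingertips stand ahead of it and the grasp point (between the pads) lies 11 mm behind it (env.nose_length is the z of the fingertips in the tool frame, in mm); z points along the fingers, y is the line along which they close (so a half turn about z gives the same grasp; the last joint's range is limited). The gripper opens to 94 mm and grips with 3 to 60 N. Pads are 16 mm wide; open, the fingers measure 119 mm over their backs; the gripper's body (75 mm by 177 mm) begins 78 mm behind the grasp point.
Start: joints at [-1.438, 0.426, 0.074, 1.606, -0.034, 1.111, -0.067], TCP at [188.361, 648.147, 213.467] pointing down, gripper open.
Joint ranges: [-2.85, 2.85], [-0.5, 2.14], [-1.23, 1.37], [0.21, 2.46], [-1.02, 4.16], [0.16, 2.05], [-2.73, 2.73]. Speed limits (rad/s): [1.89, 1.89, 2.39, 2.39, 3.01, 3.01, 3.01].

## Interface

Orientations are given as a unit quaternion [x, y, z, w].
In Python, from bench import env, capture, camera_model gives the robot as it stands.
- The arm moves only by the tool jog_arm, never from a script. Its arguments are lists of equal length, an entry for each row: "xyz": the shift along the tool's x, y, z in cm, a list of three; "rotation": the turn, a rotation vector about the tool's x, y, z in degrees, a list of three. A call has 1 to 12 rows; each row shifts and turns the commanded pose from where the row before left it, along the tool's axes as they then stand; what a row does not reach is not made up. A row lasts 1/10 s, in which the tool goes at most 50 mm and 8.59 degrees, less where a joint would pass 70% of its speed; a pose out of reach is approached as far as the arm can. A call is refused whole if a number of a shift passes 5 or a number of a turn 8.59, either way. A call with a gripper value outside its range is refused whole. "hand" is the opening, from 0 (shut) to 1 (fully open), set as the call begins (left out, the last holds). The fingers move at their own pace and stop on an object; the grip force is fixed at half the most. Time passes only in rows, so rows that do not move let the fingers close. It gives the time, the measured TCP pose, the force, the opening and the grip force at its end, in the units of the state.
- env.get_obs(): the state, without advancing time (a new reading comes with each control period).
- capture(name): name is "scene" or "top" or "wrist"; returns (picture, depth): 400x640x3 uint8, red, green, blue; 400x640 float32, mm along the optical axis (not along the pixel's ray), 0 where there is no reading.
- camera_model(name): a dict with "intrinsics" (3x3 intrinsics, pixels), "k1" (the pictures are not rectified: a ray, as slopes to the right and down, at radius r is drawn at 1 + k1 r^2 times it, then the intrinsics apply), "position" and "attitude" of the camera in the world; the wrist camera has in their place "mount" (4x4, takes a point from camera to tool coordinates, whose origin is the TCP and whose axes are the flange's). Camera axes: x right, y up, looking along -z (the intrinsics and any distortion apply to the point x, -y, -z); pixel columns grow to the right and rows downward; lengths in mm; the calibration is good to about 2 mm. A picture is of the moment at which its call begins: read the wrist's pose just before it. camera_model takes no time and is no camera call.
- env.finish_job(): hands the job in; it is judged then, once.
The state is a dict: "time": time; "q": joint angles; "joint_velocities": joint speeds; "joint_torque": joint torques, N m; "position": TCP position; "tool_rot": TCP orientation; "ft_force": force on the tool from outside, world axes, zero at the start; "torque": the same for the moment, N m; "opening": finger opening in mm; "finger_force": force on a finger pad.
Only numpy, scipy, OpenCV 4.12 (cv2) and the standard library are available. Lean on these libraries where they do the work, as an engineer would, in place of code of your own. Each camera call takes 0.05 s, during which the arm holds its last target. There are 200 camera calls.

## Task

Pack the spice jars for transport: swing the red cam lever of the wooden jar rack a full quarter turn outward to open its clamp rail, then lay every spice jar that stands on the worktop on its side in the rack, one jar to a bay, lying lengthwise between the wooden fence and the rail. When all are lying there, turn the lever all the way back so that the rail is drawn tight and its pads grip every jar, and let go; leave the cups and the tin where they stand.

Things in the scene. Friction and masses are not known exactly. Their poses are not given: they have to be found in the camera images.
- rack: wooden jar rack fixed on the worktop, 180 (x) by 345 (y) mm, base board 12 mm thick. Origin: on the worktop under the middle bay; +x from the wooden fence (robot side) to the clamp rail (far side), +y along the row of bays to the cam lever, z up. Bays at y = -80, 0, +80 mm; jars lie along x, any bay, either way round. Fence: inner face x = -55, 10 mm thick, top 51 mm above the worktop
- cam (a joint): angle of the cam lever: 0 = shut (lever points to the rack's -x, along the rack's side), 1.57 = open (lever points to the rack's +y, outward); stops at -0.02 and 1.60. Opening turns it clockwise seen from above and moves the rail 24 mm off. It stays where it is left and needs 3 to 6 N at the knob
- lever_knob (a point): point on the axis of the upright round red knob at the lever's end, 15 mm below the knob's top: the knob is 18 mm across and spans from 37 to 85 mm above the worktop; the lever under it is a flat bar 18 mm wide, 29 to 37 mm above the worktop. The knob runs on a circle of 78 mm radius about the cam's pivot
- cam_pivot (a point): point on the vertical pivot axis of the cam lever, at the height of lever_knob (70 mm above the worktop); at x = +30, y = +155 mm in the rack's frame
- bay0 (a point): middle of the first bay (rack y = -80 mm), on the axis of a lying jar, 55 mm above the worktop, 55 mm from the fence. Each bay has two black V-saddles, 12 mm thick, at rack x = -32 and +26 mm, their cheeks reaching 28 mm to each side of the bay's line and up to 47 mm height; within 35 mm of the line nothing else stands higher than 12 mm
- bay1 (a point): the same for the middle bay (rack y = 0)
- bay2 (a point): the same for the bay next to the cam (rack y = +80 mm)
- green_jar: loose spice jar with a green cap, roughly a cylinder 42 mm across and 99 mm tall, 0.15 kg. Origin: centre of its underside; +z runs along the jar to the cap (up while it stands). It starts standing on the worktop; None if it is absent in this run. A stove 110 mm high stands on the right beyond world x = 0.62, y < -0.28 m
- yellow_jar: loose spice jar with a yellow cap, roughly a cylinder 45 mm across and 100 mm tall, 0.15 kg. Origin: centre of its underside; +z runs along the jar to the cap (up while it stands). It starts standing on the worktop; None if it is absent in this run. A stove 110 mm high stands on the right beyond world x = 0.62, y < -0.28 m
- red_jar: loose spice jar with a red cap, roughly a cylinder 45 mm across and 108 mm tall, 0.15 kg. Origin: centre of its underside; +z runs along the jar to the cap (up while it stands). It starts standing on the worktop; None if it is absent in this run. A stove 110 mm high stands on the right beyond world x = 0.62, y < -0.28 m
- green_jar_mid (a point): centre of the green-capped jar, on its axis 50 mm above its underside
- yellow_jar_mid (a point): centre of the yellow-capped jar, on its axis 50 mm above its underside
- red_jar_mid (a point): centre of the red-capped jar, on its axis 54 mm above its underside
- garlic_cup: loose cream-coloured lidded cup, 66 mm across, 60 mm tall, to be left alone. Origin: centre of its underside
- paprika_cup: loose red-brown lidded cup, 66 mm across, 60 mm tall, to be left alone. Origin: centre of its underside
- small_tin: loose food tin, 57 mm across, 72 mm tall, to be left alone. Origin: centre of its underside
- clamp_rail: aluminium rail across the far ends of the bays, top 56 mm high, moved by the cam only; origin as the rack's when shut, 24 mm further along +x when open. Its three rubber pads (22 mm discs, centres 45 mm high, one per bay) face the fence at rack x = +42 shut (no room for a jar), +66 mm open, and are sprung (250 N/m, 1 N preload, 16 mm stroke): they push each jar towards the fence
There are look-alikes about, which are no part of the job. Of the things that look like the yellow_jar, the smallest one is meant.

How it is judged:
By the outcome, as a careful person would: the job done as asked, in the order asked, and still so for the second after the job is handed in, with the robot touching nothing.
Of green_jar, yellow_jar, red_jar only 2 to 3 are there at a start; the rules pass over those that are not, and their reading is None.
At some moment in a run one of green_jar, yellow_jar, red_jar may be knocked a few centimetres aside while the robot is not near it.
Once in a run the grip may slacken for a moment while it holds something.
It also fails if it takes over 208 s, if anything falls off the work surface, if the arm or the gripper's body presses on something with over 40 N, if the wrist force passes 120 N, or if a joint passes its speed limit or range.

## Working session

There is one attempt and no reset: what is moved stays moved. The work goes in short steps, Python scripts to look and compute and a tool call to move; the robot and the scene stay as the last step left them, time stands still between calls to the robot, and variables do not carry over. Pictures are saved under pics/ and viewed, at most 14 in all, crops included, and the job is handed in when it is done.

Besides the shell and the picture viewer there is one more tool, called after ">>>" as name(argument=value, ...) on one line, values as JSON. jog_arm: Moves the arm, as the interface text tells. Its arguments: {"type":"object","properties":{"xyz":{"type":"array"},"rotation":{"type":"array"},"hand":{"type":"number"}},"required":["xyz","rotation"]}

```bash
ls; mkdir -p pics
cat > h.py <<'E'
import numpy as np, cv2
from bench import env, capture, camera_model
from scipy.spatial.transform import Rotation as R
def attR(a):
    a=np.array(a,float)
    return a if a.shape==(3,3) else R.from_quat(a).as_matrix()
def cloud(name):
    o=env.get_obs(); m=camera_model(name); im,d=capture(name)
    K=np.array(m['intrinsics']); v,u=np.mgrid[0:400,0:640]
    p=cv2.undistortPoints(np.stack([u,v],-1).reshape(-1,1,2).astype(float),K,np.array([m['k1'],0,0,0.])).reshape(400,640,2)
    c=np.stack([p[...,0]*d,-p[...,1]*d,-d],-1)
    if 'mount' in m:
        M=np.array(m['mount']); c=c@M[:3,:3].T+M[:3,3]
        c=c@attR(o['tool_rot']).T+np.array(o['position'])
    else: c=c@attR(m['attitude']).T+np.array(m['position'])
    c[d==0]=np.nan
    return im,c
def save(im,n): cv2.imwrite('pics/'+n,im[...,::-1])
E
python3 - <<'E'
from h import *
for n in ['top','scene']:
    im,c=cloud(n); save(im,n+'1.png'); np.savez(n+'1.npz',im=im,c=c)
    print({k:v for k,v in camera_model(n).items()})
print(env.get_obs(), env.nose_length, camera_model('wrist'))
E
```

```text
pics
{'intrinsics': array([[364.17768637,   0.        , 319.68328252],
       [  0.        , 364.17768637, 203.28297333],
       [  0.        ,   0.        ,   1.        ]]), 'k1': -0.0007642658322751791, 'position': array([ 431.13444868,  -78.31217469, 1101.78798423]), 'attitude': array([-0.0547348 ,  0.03049093,  0.71129529, -0.70009529])}
{'intrinsics': array([[371.07095401,   0.        , 318.75427232],
       [  0.        , 371.07095401, 207.03745363],
       [  0.        ,   0.        ,   1.        ]]), 'k1': -0.042461651099466986, 'position': array([ -18.28796015, -684.83474795,  429.60524203]), 'attitude': array([ 0.5191116 , -0.20158339, -0.29019256,  0.7782516 ])}
{'time': 0.1, 'q': array([-1.43752475,  0.42663047,  0.07385337,  1.60650758, -0.03406531,
        1.11079407, -0.06709242]), 'joint_velocities': array([ 0.00160889, -0.0015447 , -0.00090709, -0.00139223,  0.00017876,
        0.0004301 ,  0.00075583]), 'joint_torque': array([ 9.74179187e-03, -9.37468529e+01,  3.67764004e+00, -4.55039907e+01,
       -4.85678203e-02,  1.67944387e-02,  6.52598487e-05]), 'position': ar
[... 156 characters left out ...]
[ 0.33069921, -0.83621534,  0.20263731]), 'torque': array([0.02389177, 0.02810339, 0.00300519]), 'finger_force': 0.0, 'opening': 93.70567339990178} 8.0 {'intrinsics': array([[348.60360391,   0.        , 322.47020359],
       [  0.        , 348.60360391, 200.04171957],
       [  0.        ,   0.        ,   1.        ]]), 'k1': -0.06064160884984776, 'mount': array([[-1.65688248e-04,  9.72723771e-01,  2.31966460e-01,
         6.59475805e+01],
       [ 9.99999196e-01,  4.52836881e-04, -1.18464145e-03,
         1.20558147e+00],
       [-1.25737187e-03,  2.31966077e-01, -9.72723064e-01,
        -1.71525675e+02],
       [ 0.00000000e+00,  0.00000000e+00,  0.00000000e+00,
         1.00000000e+00]])}
```

View pics/top1.png

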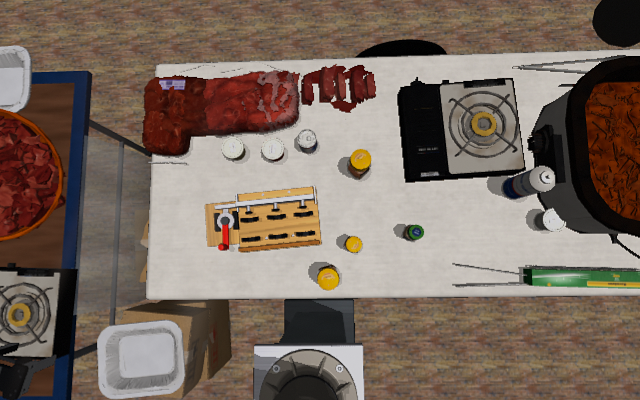

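View pics/scene1.png

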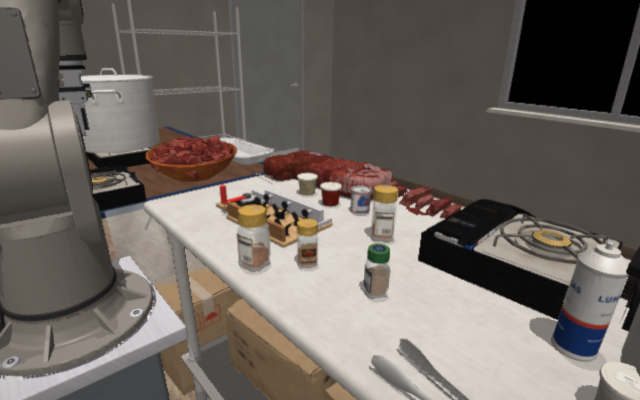

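The top view shows a green-capped jar at (414,232), the small yellow-capped jar at (354,244), and two larger yellow look-alikes at (360,160) and (328,278). There is no red-capped jar. The rack is at about (265,218), with its lever knob at (222,247), shut.

Run:
```python
from h import *
d=np.load('top1.npz'); im,c=d['im'],d['c']
hsv=cv2.cvtColor(im,cv2.COLOR_RGB2HSV)
def blob(n,u,v,r,mask):
    s=np.zeros(mask.shape,bool); s[v-r:v+r,u-r:u+r]=1
    s&=mask&np.isfinite(c[...,2]); P=c[s]
    zt=np.percentile(P[:,2],90); Q=P[P[:,2]>zt-8]
    mn,mx=Q[:,:2].min(0),Q[:,:2].max(0)
    print(n,len(Q),'med',np.median(Q,0).round(1),'mid',((mn+mx)/2).round(1),'ext',(mx-mn).round(1),'ztop',zt.round(1))
sat=hsv[...,1]>120
for n,u,v in [('y_small',354,244),('y_a',360,160),('y_b',328,278),('green',414,232)]: blob(n,u,v,16,c[...,2]>60)
for n,u,v in [('cup1',233,149),('cup2',273,150),('tin',307,140)]: blob(n,u,v,15,c[...,2]>40)
red=((hsv[...,0]<8)|(hsv[...,0]>172))&(hsv[...,1]>150)
blob('knob',222,247,10,red&(c[...,2]>60))
# rack wood outline
wood=np.zeros(red.shape,bool); wood[180:260,195:330]=1
wood&=(c[...,2]>6)&(c[...,2]<60)
P=c[wood]; 
print(cv2.minAreaRect(P[:,:2].astype(np.float32)), len(P))
# fence top : z 45..55 near robot ; rail top z 53..60
for lo,hi in [(46,54),(54,62)]:
    w=np.zeros(red.shape,bool); w[180:260,195:330]=1; w&=(c[...,2]>lo)&(c[...,2]<hi)
    vv,uu=np.nonzero(w); print(lo,len(uu),uu.min(),uu.max(),vv.min(),vv.max())
print('table z',np.median(c[270:280,380:420,2]))
cv2.imwrite('pics/rack_crop.png',cv2.resize(im[170:265,195:335,::-1],None,fx=5,fy=5,interpolation=cv2.INTER_CUBIC))
```

```text
y_small 200 med [ 439.3 -134.3  101.7] mid [ 438.2 -135.4] ext [40.9 41.1] ztop 103.6
y_a 341 med [ 667.8 -157.1  132.5] mid [ 668.6 -156.9] ext [57.  54.5] ztop 134.4
y_b 371 med [349.2 -64.5 132.8] mid [349.1 -63.6] ext [56.3 55.2] ztop 135.0
green 186 med [ 469.5 -305.4   99.8] mid [ 469.5 -305.3] ext [38.2 39.8] ztop 102.1
cup1 385 med [729.2 213.7  60.4] mid [728.9 214.6] ext [65.  67.2] ztop 63.3
cup2 389 med [723.4  94.3  60.7] mid [723.1  93.5] ext [65.  63.6] ztop 63.2
tin 296 med [748.2  -6.6  70. ] mid [748.3  -7.8] ext [55.9 55.6] ztop 73.2
knob 28 med [436.5 234.8  84.8] mid [437.8 235.2] ext [14.  15.2] ztop 87.7
((507.1354675292969, 134.02455139160156), (221.35301208496094, 407.9853515625), 0.6666851043701172) 6136
46 464 224 318 195 251
54 407 223 318 194 250
table z nan
```

View pics/rack_crop.png

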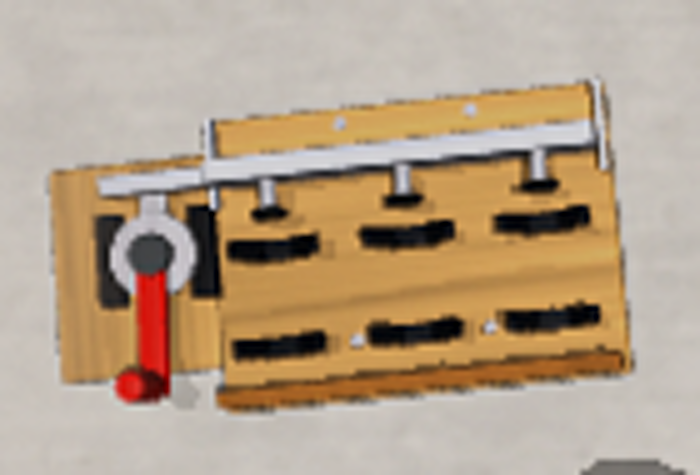

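The crop shows six black saddles, the fence at the bottom edge, the open-end rail at the top and the lever pointing toward the robot (shut). I'll fit the rack pose to the six saddles and check it against the knob.

```bash
cat > fit.py <<'E'
from h import *
def fit(im,c,draw=True):
    g=im.max(-1)<60
    s=np.zeros(g.shape,bool); s[205:245,238:318]=1; s&=g&np.isfinite(c[...,2])
    n,l,st,ce=cv2.connectedComponentsWithStats(s.astype(np.uint8))
    res=[]
    for i in range(1,n):
        if st[i,4]<25: continue
        P=c[l==i]; P=P[P[:,2]<60]; mn,mx=P.min(0),P.max(0)
        res.append(((mn+mx)/2)[:2]); print(st[i],P.mean(0).round(1),((mn+mx)/2).round(1),(mx-mn).round(1))
    return np.array(res)
if __name__=='__main__':
    d=np.load('top1.npz'); im,c=d['im'],d['c']; r=fit(im,c)
    # rail top & fence top lines
    hsv=cv2.cvtColor(im,cv2.COLOR_RGB2HSV)
    f=np.zeros(hsv.shape[:2],bool); f[235:255,238:322]=1
    f&=(abs(c[...,2]-52)<5)&(hsv[...,1]>120); P=c[f]
    rc=cv2.minAreaRect(P[:,:2].astype(np.float32)); print('fence',rc,cv2.boxPoints(rc).round(1).tolist(),P.mean(0))
E
python3 fit.py
```

```text
[294 211  19   6  69] [530.5   5.6  36.8] [532.1   6.4  31.1] [16.9 53.  35.3]
[267 214  19   6  66] [523.5  84.7  37.2] [524.9  85.9  31.4] [16.4 52.7 38.4]
[241 217  18   5  68] [516.9 166.9  36.4] [517.1 163.3  37.2] [12.  50.5 24.4]
[296 231  19   5  71] [473.7   1.5  36. ] [474.3   2.6  30.7] [12.7 55.6 38.5]
[269 234  18   5  66] [466.2  83.   38.1] [466.3  81.   38.5] [11.7 50.1 24.6]
[242 236  18   6  65] [459.4 161.8  36.5] [460.5 159.6  29.2] [15.2 50.4 41.8]
fence ((452.0810546875, 79.30525207519531), (38.7479133605957, 231.38357543945312), 4.944614410400391) [[422.79998779296875, 192.89999389648438], [442.79998779296875, -37.599998474121094], [481.3999938964844, -34.29999923706055], [461.3999938964844, 196.1999969482422]] [438.63654971  79.82408665  51.57922048]
```

```bash
cat >> h.py <<'E'
import json
O=np.array([498.9,83.4]); TH=np.deg2rad(5.2)
def rk(x,y): # rack -> world
    return O+np.array([x*np.cos(TH)-y*np.sin(TH), x*np.sin(TH)+y*np.cos(TH)])
def tool(head,phi):
    """head deg: world azimuth of heading; phi deg: tilt of z from down toward heading. y = horizontal."""
    h=np.deg2rad(head); f=np.deg2rad(phi); u=np.array([np.cos(h),np.sin(h),0]); k=np.array([0,0,1.])
    z=np.sin(f)*u-np.cos(f)*k; y=np.array([-np.sin(h),np.cos(h),0]); return np.stack([np.cross(y,z),y,z],1)
def show():
    o=env.get_obs(); T=R.from_quat(o['tool_rot']).as_matrix(); open('log.txt','a').write(json.dumps([list(map(float,o[k])) for k in('q','position','tool_rot')])+'\n')
    print('t',round(o['time'],2),'p',np.round(o['position'],1),'z',T[:,2].round(3),'y',T[:,1].round(3),'q',np.round(o['q'],2),'F',np.round(o['ft_force'],1),'open',round(o['opening'],1),'ff',round(o['finger_force'],1)); return np.array(o['position']),T
def rel(p,T,p1,T1=None,v=40,w=7):
    T1=T if T1 is None else T1
    if T1[:,1]@T[:,1]<0 : print('note: y flipped')
    rv=R.from_matrix(T.T@T1).as_rotvec(degrees=True); D=np.array(p1)-p
    n=int(max(np.ceil(np.linalg.norm(D)/v),np.ceil(np.abs(rv).max()/w),1))
    xs=[];C=T
    for i in range(n):
        xs.append((C.T@D/n/10).round(2).tolist()); C=C@R.from_rotvec(rv/n,degrees=True).as_matrix()
    print(n,'rows xyz',xs if np.abs(rv).max()>.3 else xs[0],'rot',(rv/n).round(2).tolist())
    return np.array(p1),T1
E
python3 - <<'E'
from h import *
p,T=show(); k=rk(30-78,155); print(k, rk(30,155), rk(30,233))
# yaw: tool y at world azimuth -40
T1=R.from_euler('z',-24,degrees=True).as_matrix()@T
print(T1[:,1])
a=rel(p,T,[k[0],k[1],190],T1); rel(*a,[k[0],k[1],55])
E
```

```text
t 0.1 p [188.3 647.8 212.9] z [-0.    -0.001 -1.   ] y [ 0.279  0.96  -0.001] q [-1.44  0.43  0.07  1.61 -0.03  1.11 -0.07] F [ 0.3 -0.8  0.2] open 93.7 ff 0.0
[437.04949894 233.41171794] [514.72848203 240.48105919] [507.65914077 318.16004228]
[ 0.64548495  0.76377223 -0.00107582]
13 rows xyz [[-2.73, -2.53, 0.18], [-2.81, -2.44, 0.18], [-2.88, -2.35, 0.18], [-2.96, -2.25, 0.18], [-3.03, -2.16, 0.18], [-3.1, -2.06, 0.18], [-3.16, -1.96, 0.18], [-3.22, -1.85, 0.18], [-3.28, -1.75, 0.18], [-3.34, -1.64, 0.18], [-3.39, -1.53, 0.18], [-3.43, -1.42, 0.18], [-3.48, -1.31, 0.18]] rot [0.0, 0.0, 1.85]
4 rows xyz [0.0, 0.0, 3.37] rot [0.0, 0.0, 0.0]
```

>>> jog_arm(xyz=[[-2.95, -2.8, 0.2], [-3.05, -2.7, 0.2], [-3.1, -2.55, 0.2], [-3.2, -2.45, 0.2], [-3.3, -2.35, 0.2], [-3.35, -2.2, 0.2], [-3.4, -2.1, 0.2], [-3.5, -2.0, 0.2], [-3.55, -1.9, 0.2], [-3.6, -1.75, 0.2], [-3.65, -1.65, 0.2], [-3.7, -1.5, 0.2]], rotation=[[0, 0, 2], [0, 0, 2], [0, 0, 2], [0, 0, 2], [0, 0, 2], [0, 0, 2], [0, 0, 2], [0, 0, 2], [0, 0, 2], [0, 0, 2], [0, 0, 2], [0, 0, 2]], hand=0.5)

```text
time: 1.3
position: [430.8, 228.6, 189.4]
tool_rot: [0.344, 0.939, 0.0, -0.0]
ft_force: [0.4, 0.6, -0.7]
opening: 47.1
finger_force: 0.0
```

Run:
```python
from h import *
p,T=show(); k=np.array([437,234.2])
im,c=cloud('wrist'); save(im,'w1.png')
hsv=cv2.cvtColor(im,cv2.COLOR_RGB2HSV)
red=((hsv[...,0]<8)|(hsv[...,0]>172))&(hsv[...,1]>150)&(c[...,2]>75)&(c[...,2]<95)&(abs(c[...,0]-437)<40)&(abs(c[...,1]-234)<40)
P=c[red]; print(len(P),P.mean(0),(P.min(0)+P.max(0))/2,P.max(0)-P.min(0))
rel(p,T,[k[0],k[1],56],v=35)
```

```text
t 1.3 p [430.8 228.6 189.4] z [-0.  0. -1.] y [ 0.647  0.763 -0.   ] q [-0.95  0.14  0.36  2.06 -0.06  0.95  0.32] F [ 0.4  0.6 -0.7] open 47.1 ff 0.0
367 [437.13595798 238.39839157  84.34251971] [437.91083424 237.90883713  81.15234525] [17.0467829  16.97461647 11.78772212]
4 rows xyz [-0.03, 0.21, 3.33] rot [0.0, 0.0, 0.0]
```

>>> jog_arm(xyz=[[0.1, 0.3, 2.5], [0, 0.3, 2.5], [0, 0, 0]], rotation=[[0, 0, 0], [0, 0, 0], [0, 0, 0]])

```text
time: 1.65
position: [432.2, 234.5, 137.1]
tool_rot: [0.344, 0.939, -0.002, -0.001]
ft_force: [-1.4, -0.7, -0.2]
opening: 46.9
finger_force: 0.0
```

Run:
```python
from h import *
p,T=show(); 
im,c=cloud('wrist')
hsv=cv2.cvtColor(im,cv2.COLOR_RGB2HSV)
red=((hsv[...,0]<8)|(hsv[...,0]>172))&(hsv[...,1]>150)&(c[...,2]>75)&(c[...,2]<95)&(abs(c[...,0]-437)<40)&(abs(c[...,1]-234)<40)
P=c[red]; Q=P[P[:,2]>82]; print(len(P),Q.mean(0),(Q.min(0)+Q.max(0))/2,Q.max(0)-Q.min(0))
rel(p,T,[437,236.5,56],v=35)
```

```text
t 1.65 p [432.2 234.5 137.1] z [-0.003 -0.003 -1.   ] y [ 0.646  0.764 -0.004] q [-0.94  0.23  0.35  2.1  -0.1   0.84  0.35] F [-1.4 -0.7 -0.2] open 46.9 ff 0.0
555 [437.42195136 238.13564338  84.90840605] [437.85307129 237.9526397   84.43791574] [16.80913992 16.80180034  4.72526628]
3 rows xyz [-0.08, 0.17, 2.7] rot [0.0, 0.0, 0.0]
```

>>> jog_arm(xyz=[[-0.05, 0.2, 2.7], [-0.05, 0.2, 2.7], [-0.05, 0.1, 2.7], [0, 0, 0]], rotation=[[0, 0, 0], [0, 0, 0], [0, 0, 0], [0, 0, 0]])

```text
time: 2.1
position: [436.9, 237.8, 57.2]
tool_rot: [0.344, 0.939, -0.001, -0.001]
ft_force: [0.7, 0.5, 0.3]
opening: 47.0
finger_force: 0.0
```

>>> jog_arm(xyz=[[0, 0, 0], [0, 0, 0], [0, 0, 0], [0, 0, 0], [0, 0, 0], [0, 0, 0]], rotation=[[0, 0, 0], [0, 0, 0], [0, 0, 0], [0, 0, 0], [0, 0, 0], [0, 0, 0]], hand=0.0)

```text
time: 2.7
position: [437.2, 238.1, 59.1]
tool_rot: [0.344, 0.939, -0.0, -0.001]
ft_force: [-6.4, -2.3, 8.9]
opening: 18.0
finger_force: 30.0
```

```bash
cat >> h.py <<'E'
def arc(p,T,piv,deg,n):
    """rows to carry TCP about piv by deg (world z) in n rows, tool orientation fixed"""
    d=np.array(p[:2])-piv; prev=d; out=[]
    for i in range(1,n+1):
        a=np.deg2rad(deg*i/n); e=np.array([d[0]*np.cos(a)-d[1]*np.sin(a),d[0]*np.sin(a)+d[1]*np.cos(a)])
        out.append((T.T@np.array([*(e-prev),0])/10).round(2).tolist()); prev=e
    print('r',np.hypot(*d),'end',piv+prev,out)
E
python3 - <<'E'
from h import *
p,T=show(); piv=rk(30,155)+[0.3,2]
arc(p,T,piv,-92,22)
E
```

```text
t 2.7 p [437.2 238.1  59.1] z [-0.001 -0.    -1.   ] y [ 0.646  0.764 -0.001] q [-0.89  0.36  0.32  2.14 -0.18  0.66  0.42] F [-6.4 -2.3  8.9] open 18.0 ff 30.0
r 77.9154725264448 end [513.35770715 320.37861609] [[0.38, 0.43, -0.0], [0.34, 0.45, -0.0], [0.31, 0.48, -0.0], [0.27, 0.5, -0.0], [0.24, 0.52, -0.0], [0.2, 0.53, -0.0], [0.16, 0.55, -0.0], [0.12, 0.56, -0.0], [0.08, 0.56, -0.0], [0.04, 0.57, -0.0], [-0.0, 0.57, -0.0], [-0.05, 0.57, -0.0], [-0.09, 0.56, -0.0], [-0.13, 0.55, -0.0], [-0.17, 0.54, -0.0], [-0.21, 0.53, -0.0], [-0.25, 0.51, -0.0], [-0.28, 0.49, -0.0], [-0.32, 0.47, -0.0], [-0.35, 0.45, -0.0], [-0.38, 0.42, -0.0], [-0.41, 0.39, -0.0]]
```

>>> jog_arm(xyz=[[0.38, 0.43, 0], [0.34, 0.45, 0], [0.31, 0.48, 0], [0.27, 0.5, 0], [0.24, 0.52, 0], [0.2, 0.53, 0], [0.16, 0.55, 0], [0.12, 0.56, 0], [0.08, 0.56, 0], [0.04, 0.57, 0], [0, 0.57, 0]], rotation=[[0, 0, 0], [0, 0, 0], [0, 0, 0], [0, 0, 0], [0, 0, 0], [0, 0, 0], [0, 0, 0], [0, 0, 0], [0, 0, 0], [0, 0, 0], [0, 0, 0]])

```text
time: 3.8
position: [457.4, 295.3, 58.6]
tool_rot: [0.344, 0.939, -0.001, -0.001]
ft_force: [-3.2, -5.7, -1.2]
opening: 17.7
finger_force: 30.0
```

>>> jog_arm(xyz=[[-0.05, 0.57, 0], [-0.09, 0.56, 0], [-0.13, 0.55, 0], [-0.17, 0.54, 0], [-0.21, 0.53, 0], [-0.25, 0.51, 0], [-0.28, 0.49, 0], [-0.32, 0.47, 0], [-0.35, 0.45, 0], [-0.38, 0.42, 0], [-0.38, 0.38, 0], [0, 0, 0]], rotation=[[0, 0, 0], [0, 0, 0], [0, 0, 0], [0, 0, 0], [0, 0, 0], [0, 0, 0], [0, 0, 0], [0, 0, 0], [0, 0, 0], [0, 0, 0], [0, 0, 0], [0, 0, 0]])

```text
time: 5.0
position: [509.5, 319.8, 58.1]
tool_rot: [0.343, 0.939, -0.003, -0.003]
ft_force: [-24.2, -6.1, 14.5]
opening: 17.5
finger_force: 30.0
```

Run:
```python
from h import *
p,T=show(); piv=rk(30,155)+[.3,2]; d=(p[:2]-piv); print(np.hypot(*d), np.rad2deg(np.arctan2(d[1],d[0]))-5.2)
```

```text
t 5.0 p [509.5 319.8  58.1] z [-0.008 -0.003 -1.   ] y [ 0.645  0.764 -0.007] q [-0.9   0.51  0.3   1.91 -0.21  0.77  0.39] F [-24.2  -6.1  14.5] open 17.5 ff 30.0
77.55044859603504 88.89688593191191
```

>>> jog_arm(xyz=[[0, 0, 0], [0, 0, 0], [0, 0, 0], [0, 0, -1], [0, 0, -3], [0, 0, -4], [0, 0, -4], [0, 0, -4], [0, 0, 0], [0, 0, 0]], rotation=[[0, 0, 0], [0, 0, 0], [0, 0, 0], [0, 0, 0], [0, 0, 0], [0, 0, 0], [0, 0, 0], [0, 0, 0], [0, 0, 0], [0, 0, 0]], hand=0.5)

```text
time: 6.0
position: [514.1, 321.0, 219.9]
tool_rot: [0.344, 0.939, 0.001, 0.0]
ft_force: [0.2, 0.1, -0.3]
opening: 46.9
finger_force: 0.0
```

Run:
```python
from h import *
p,T=show(); 
im,c=cloud('wrist'); save(im,'w2.png'); 
hsv=cv2.cvtColor(im,cv2.COLOR_RGB2HSV)
red=((hsv[...,0]<8)|(hsv[...,0]>172))&(hsv[...,1]>150)&(c[...,2]>80)&(c[...,2]<95)
P=c[red]; print(len(P),P.mean(0),(P.min(0)+P.max(0))/2,P.max(0)-P.min(0))
```

```text
t 6.0 p [514.1 321.  219.9] z [ 0.002  0.002 -1.   ] y [0.646 0.764 0.002] q [-0.95  0.32  0.36  1.78 -0.13  1.07  0.32] F [ 0.2  0.1 -0.3] open 46.9 ff 0.0
287 [511.06985169 320.06774836  84.72293094] [511.49804662 319.44708983  83.78670583] [17.09539604 17.66589188  7.32074833]
```

View pics/w2.png

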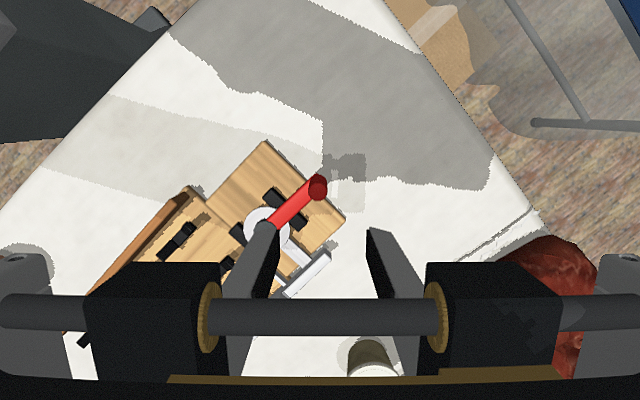

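Lever points outward along +y (knob at about (318,188)); the rail has moved off. Now a clean look at the rack from above.

>>> jog_arm(xyz=[[-1.8, -3.0, -2], [-1.8, -3.0, -2], [-1.8, -3.0, -2], [-1.8, -3.0, -2], [-1.8, -3.0, -2], [0, 0, 0], [0, 0, 0]], rotation=[[0, 0, 0], [0, 0, 0], [0, 0, 0], [0, 0, 0], [0, 0, 0], [0, 0, 0], [0, 0, 0]], hand=1.0)

```text
time: 6.75
position: [485.4, 147.7, 318.0]
tool_rot: [0.344, 0.939, -0.0, -0.0]
ft_force: [-0.6, 0.7, 0.1]
opening: 93.5
finger_force: 0.0
```

Run:
```python
from h import *
p,T=show(); 
im,c=cloud('wrist'); save(im,'w3.png'); np.savez('w3.npz',im=im,c=c)
print(np.nanmin(c[...,2]), c[200,320], c[100,320])
```

```text
t 6.75 p [485.4 147.7 318. ] z [-0.  0. -1.] y [ 0.646  0.763 -0.   ] q [-0.85  0.05  0.45  1.86 -0.03  1.23  0.48] F [-0.6  0.7  0.1] open 93.5 ff 0.0
-913.914258213928 [519.93437042 116.52018769  13.68698019] [416.05004189 204.72034433   0.4944944 ]
```

View pics/w3.png

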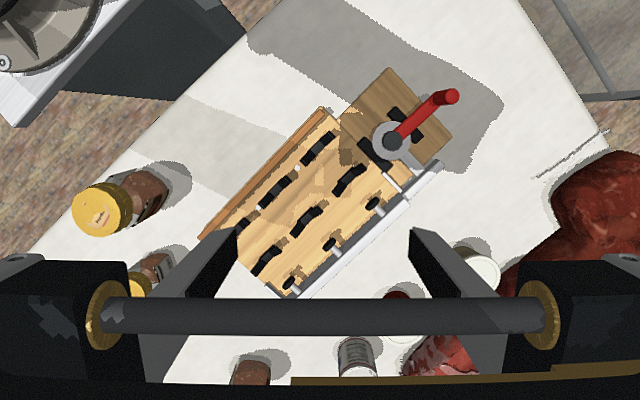

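The picture shows the fence on the left, the rail on the right, the six saddles between them, and the knob at (452,97).

Run:
```python
from h import *
d=np.load('w3.npz'); im,c=d['im'],d['c']
hsv=cv2.cvtColor(im,cv2.COLOR_RGB2HSV)
dark=(im.max(-1)<70)&(c[...,2]>22)&(c[...,2]<56)
P=c[dark]; o=O+[0,1];th=TH
for it in range(4):
    Rm=np.array([[np.cos(th),-np.sin(th)],[np.sin(th),np.cos(th)]]); L=(P[:,:2]-o)@Rm; A=[];B=[];E=[]
    for x in(-32,26):
        for y in(-80,0,80):
            s=(abs(L[:,0]-x)<11)&(abs(L[:,1]-y)<34)
            if s.sum()<60: continue
            lo,hi=np.percentile(L[s],2,0),np.percentile(L[s],98,0); m=(lo+hi)/2
            A.append([x,y]);B.append(Rm@m+o);E.append([s.sum(),*(hi-lo).round(1)])
    A=np.array(A,float);B=np.array(B); a=A-A.mean(0);b=B-B.mean(0)
    th=np.arctan2((a[:,0]*b[:,1]-a[:,1]*b[:,0]).sum(),(a*b).sum())
    Rm=np.array([[np.cos(th),-np.sin(th)],[np.sin(th),np.cos(th)]]); o=B.mean(0)-Rm@A.mean(0)
print(o,np.rad2deg(th),'\n',E,'\n',(B-o)@Rm-A)
f=(abs(c[...,2]-51)<3)&(hsv[...,1]>90)&(hsv[...,0]<25)
L=(c[f][:,:2]-o)@Rm; L=L[(abs(L[:,0]+60)<15)&(abs(L[:,1])<125)]
print('fence x',np.percentile(L[:,0],[2,50,98]),'y',L[:,1].min(),L[:,1].max(),'slope',np.rad2deg(np.polyfit(L[:,1],L[:,0],1)[0]))
red=((hsv[...,0]<8)|(hsv[...,0]>172))&(hsv[...,1]>150)&(c[...,2]>80)&(c[...,2]<95)&(c[...,1]>260)
K=((c[red][:,:2]-o)@Rm); print('knob',K.mean(0),c[red].mean(0))
r=(abs(c[...,2]-56)<2.5)&(hsv[...,1]<40)
L=(c[r][:,:2]-o)@Rm; L=L[(abs(L[:,0]-80)<30)&(abs(L[:,1])<110)]
print('rail x',np.percentile(L[:,0],[2,50,98]),'slope',np.rad2deg(np.polyfit(L[:,1],L[:,0],1)[0]))
# FK fit
from scipy.optimize import least_squares
D=[json.loads(l) for l in open('log.txt')]
def fk(q,x):
    M=R.from_euler('z',q[0]+x[4]);p=np.array([0,0,x[0]])
    M=M*R.from_euler('y',q[1]);M=M*R.from_euler('z',q[2]);p=p+M.apply([x[6],0,x[1]])
    M=M*R.from_euler('y',q[3]);M=M*R.from_euler('z',q[4]);p=p+M.apply([x[7],0,x[2]])
    M=M*R.from_euler('y',q[5]);M=M*R.from_euler('z',q[6]+x[5]);return p+M.apply([x[8],0,x[3]]),M
def res(x):
    r=[]
    for q,p,t in D:
        a,M=fk(q,x); r+=list(a-np.array(p))+list(300*(M.inv()*R.from_quat(t)).as_rotvec())
    return r
best=min((least_squares(res,[300,400,400,250,a,b,0,0,0]) for a in(0,1.57,3.14,-1.57) for b in (0,1.57,3.14,-1.57)),key=lambda s:s.cost)
print(best.x.round(3),best.cost,np.abs(best.fun).max(),len(D))
```

```text
[498.96053026  87.47214383] 4.252634540723505 
 [[np.int64(133), np.float64(10.5), np.float64(30.7)], [np.int64(345), np.float64(11.0), np.float64(50.1)], [np.int64(366), np.float64(10.6), np.float64(51.6)], [np.int64(323), np.float64(11.7), np.float64(50.8)], [np.int64(337), np.float64(10.7), np.float64(50.6)], [np.int64(362), np.float64(10.7), np.float64(51.2)]] 
 [[ 0.83817008  8.78395518]
 [ 0.36434961 -2.05585893]
 [-0.70142759 -2.7070089 ]
 [ 0.42315745 -0.79553373]
 [ 0.02828365 -1.27967343]
 [-0.9525332  -1.9458802 ]]
fence x [-64.76526405 -59.63555229 -54.63896369] y -119.6459941093462 114.2426559590654 slope -0.46922291589332976
knob [ 28.93336441 229.4169271 ] [510.80197267 318.40296953  84.83521258]
rail x [ 68.12574059  96.0942262  103.77044249] slope -0.21362802483291957
[ 1.5196335e+04  1.6143960e+03  7.0235000e+02  1.5917221e+04
  3.0300000e+00  2.4280000e+00 -2.3576000e+02  3.7590500e+02
 -6.9641700e+02] 220853.82519020708 311.3634003596882 7
```

```bash
sed -i 's/^O=.*/O=np.array([499.0,85.5]); TH=np.deg2rad(4.8)/' h.py
cat > fk.py <<'E'
from h import *
from scipy.optimize import least_squares
import itertools
def fk(q,x,s):
    q=np.array(q)*s; M=R.from_euler('z',q[0]+x[4]);p=np.array([0,0,x[0]])
    M=M*R.from_euler('y',q[1]);M=M*R.from_euler('z',q[2]);p=p+M.apply([x[6],0,x[1]])
    M=M*R.from_euler('y',q[3]);M=M*R.from_euler('z',q[4]);p=p+M.apply([x[7],0,x[2]])
    M=M*R.from_euler('y',q[5]);M=M*R.from_euler('z',q[6]+x[5]);return p+M.apply([x[8],0,x[3]]),M
def calib():
    D=[json.loads(l) for l in open('log.txt')]
    def res(x,s):
        r=[]
        for q,p,t in D:
            a,M=fk(q,x,s); r+=list(a-np.array(p))+list(300*(M.inv()*R.from_quat(t)).as_rotvec())
        return r+list(.01*np.array(x[6:]))
    b=None
    for z in itertools.product([1,-1],repeat=4):
        s=np.array([z[0],1,z[1],1,z[2],1,z[3]])
        for o in (0,np.pi):
            f=least_squares(res,[300,400,400,250,0,o,0,0,0],args=(s,),max_nfev=40)
            if b is None or f.cost<b[0].cost: b=(f,s)
    return b
if __name__=='__main__':
    f,s=calib(); print(f.x.round(3),s,f.cost,np.abs(f.fun).max()); json.dump([f.x.tolist(),s.tolist()],open('fk.json','w'))
E
python3 fk.py
```

```text
[ 5.10479e+02  5.72620e+02  4.96838e+02  5.94997e+02 -3.50000e-02
  1.53600e+00 -8.36300e+00  4.49900e+00 -4.72510e+01] [-1  1 -1  1 -1  1 -1] 67.38766652512707 6.265579250360474
```

Run:
```python
from h import *
p,T=show(); T1=tool(-17,-60); g=np.array([438,-134,52]); t=g+11*T1[:,2]
pre=t-130*T1[:,2]; print(t,pre)
a=rel(p,T,pre+[0,0,120],T1,v=35,w=6)
rel(*a,pre,T1)
```

```text
t 6.8 p [485.3 148.5 317.5] z [-0.001 -0.001 -1.   ] y [ 0.645  0.764 -0.001] q [-0.85  0.06  0.45  1.86 -0.03  1.23  0.48] F [-0.3  0.8  0.9] open 93.9 ff 0.0
[ 428.88997366 -131.21478544   46.5       ] [ 536.55392128 -164.13095751  111.5       ]
10 rows xyz [[-2.41, -2.06, 0.86], [-2.41, -2.13, 0.66], [-2.39, -2.21, 0.45], [-2.34, -2.29, 0.26], [-2.27, -2.37, 0.07], [-2.18, -2.45, -0.11], [-2.07, -2.53, -0.28], [-1.94, -2.61, -0.43], [-1.79, -2.69, -0.57], [-1.63, -2.77, -0.69]] rot [1.21, 5.91, -2.1]
3 rows xyz [-3.46, 0.0, 2.0] rot [0.0, 0.0, 0.0]
```

>>> jog_arm(xyz=[[-2.4, -2.05, 0.85], [-2.4, -2.15, 0.65], [-2.4, -2.2, 0.45], [-2.35, -2.3, 0.25], [-2.25, -2.35, 0.05], [-2.2, -2.45, -0.1], [-2.05, -2.55, -0.3], [-1.95, -2.6, -0.45], [-1.8, -2.7, -0.55], [-1.65, -2.75, -0.7], [0, 0, 0]], rotation=[[1.2, 5.9, -2.1], [1.2, 5.9, -2.1], [1.2, 5.9, -2.1], [1.2, 5.9, -2.1], [1.2, 5.9, -2.1], [1.2, 5.9, -2.1], [1.2, 5.9, -2.1], [1.2, 5.9, -2.1], [1.2, 5.9, -2.1], [1.2, 5.9, -2.1], [0, 0, 0]])

```text
time: 7.9
position: [540.1, -162.2, 270.9]
tool_rot: [0.146, 0.897, 0.068, -0.411]
ft_force: [-0.6, -0.5, 3.5]
opening: 94.2
finger_force: 0.0
```

```bash
python3 - <<'E'
from h import *
p,T=show(); print(T[:,0])
im,c=cloud('wrist'); save(im,'w4.png'); np.savez('w4.npz',im=im,c=c)
for n,x,y in [('ysmall',438,-135),('green',470,-305)]:
    s=(abs(c[...,0]-x)<45)&(abs(c[...,1]-y)<45)&(c[...,2]>20)&(c[...,2]<112)
    P=c[s]; print(n,len(P))
    if len(P)>100:
        Q=P[P[:,2]>92]; print(len(Q),((Q.min(0)+Q.max(0))/2).round(1),(Q.max(0)-Q.min(0)).round(1),np.percentile(P[:,2],98))
E
python3 fk.py
```

```text
t 7.9 p [ 540.1 -162.2  270.9] z [-0.717  0.242 -0.653] y [0.317 0.948 0.003] q [-0.05  0.8   0.51  1.24 -0.26  2.05  1.72] F [-0.6 -0.5  3.5] open 94.2 ff 0.0
[-0.62023303  0.20504059  0.75714553]
ysmall 1033
[ 3.09456e+02  5.35301e+02  5.06713e+02  3.63014e+02 -8.60000e-02
  1.48800e+00 -5.38300e+00 -9.53600e+00 -1.36340e+01] [-1  1 -1  1 -1  1 -1] 493.97960309712715 19.48583561662093Traceback (most recent call last):
  File "<stdin>", line 8, in <module>
    return umr_minimum(a, axis, None, out, keepdims, initial, where)
ValueError: zero-size array to reduction operation minimum which has no identity
```

View pics/w4.png

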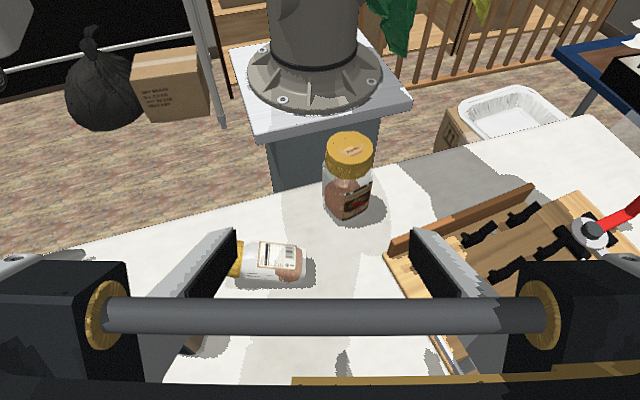

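The small yellow jar is now lying on the worktop at about (270,262) in this view, with its cap to the left (-y). It was knocked over. The tilt limit (q6 = 2.05) came at about 49°. I'll measure again from the top camera.

Run:
```python
from h import *
d=np.load('w4.npz'); im0,c0=d['im'],d['c']
im,c=cloud('top'); save(im,'top2.png'); np.savez('top2.npz',im=im,c=c)
cv2.imwrite('pics/top2c.png',cv2.resize(im[120:300,190:470,::-1],None,fx=2.8,fy=2.8))
for nm,C in(('wrist',c0),('top',c)):
    s=(abs(C[...,0]-430)<90)&(abs(C[...,1]+140)<70)&(C[...,2]>12)&(C[...,2]<70)
    P=C[s]; 
    if len(P)<20: print(nm,len(P)); continue
    rc=cv2.minAreaRect(P[:,:2].astype(np.float32)); print(nm,len(P),rc,P[:,2].max(),np.median(P,0))
```

```text
wrist 2777 ((405.2571716308594, -141.6148681640625), (74.54595184326172, 149.3714599609375), 23.457603454589844) 69.96808472075114 [ 423.98657771 -171.04848182   48.24385832]
top 253 ((416.050048828125, -189.8271484375), (50.382755279541016, 43.29151916503906), 75.36711120605469) 50.118897410891805 [ 416.06952023 -187.40684553   44.51712756]
```

View pics/top2c.png

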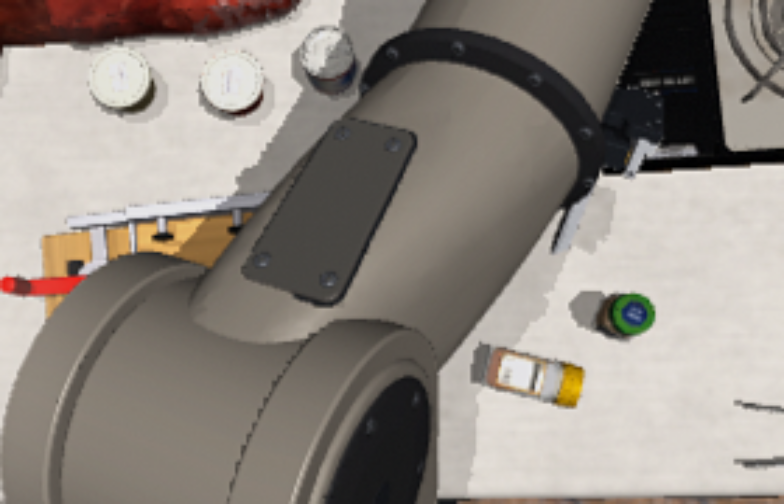

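The crop shows the yellow jar lying at (535,378), with its cap pointing right (-y). The green jar is still standing at (630,314).

```bash
cat >> h.py <<'E'
def lying(C,x,y,r=75):
    s=(abs(C[...,0]-x)<r)&(abs(C[...,1]-y)<r)&(C[...,2]>8)&(C[...,2]<60)
    P=C[s]; n,l,st,_=cv2.connectedComponentsWithStats(s.astype(np.uint8)); i=1+np.argmax(st[1:,4]); P=C[l==i]
    Q=P[P[:,2]>np.percentile(P[:,2],97)-14]; (cx,cy),(w,h),a=cv2.minAreaRect(Q[:,:2].astype(np.float32))
    m,v=cv2.PCACompute(Q[:,:2],None); t=(Q[:,:2]-m)@v[0]; u=(Q[:,:2]-m)@v[1]
    ctr=m[0]+v[0]*(t.min()+t.max())/2+v[1]*(np.percentile(u,2)+np.percentile(u,98))/2
    print(len(P),'ctr',ctr.round(1),'axis deg',np.rad2deg(np.arctan2(v[0,1],v[0,0])).round(1),'len',np.ptp(t).round(1),'wid',np.ptp(u).round(1),'ztop',np.percentile(P[:,2],97).round(1)); return ctr
E
python3 - <<'E'
from h import *
c=np.load('top2.npz')['c']; print(c[255,381])
lying(c,c[255,381][0],c[255,381][1])
im,c=cloud('top'); lying(c,c[255,381][0],c[255,381][1]); 
Q=c[225:240,405:425].reshape(-1,3); Q=Q[Q[:,2]>88]; print('green',(Q.min(0)+Q.max(0))/2)
E
```

```text
[nan nan nan]Traceback (most recent call last):
  File "<stdin>", line 3, in <module>
  File "h.py", line 49, in lying
    P=C[s]; n,l,st,_=cv2.connectedComponentsWithStats(s.astype(np.uint8)); i=1+np.argmax(st[1:,4]); P=C[l==i]
                                                                               ~~~~~~~~~^^^^^^^^^^
    return _wrapfunc(a, 'argmax', axis=axis, out=out, **kwds)
    return bound(*args, **kwds)
ValueError: attempt to get argmax of an empty sequence
```

Run:
```python
from h import *
c=np.load('top2.npz')['c']; B=c[240:270,360:405]; x0=np.nanmedian(B.reshape(-1,3)[B.reshape(-1,3)[:,2]>20],0); print(x0)
lying(c,*x0[:2])
im,c=cloud('top'); lying(c,*x0[:2]); 
Q=c[225:240,405:425].reshape(-1,3); Q=Q[Q[:,2]>88]; print('green',(Q.min(0)+Q.max(0))/2)
```

```text
[ 409.92032825 -212.91891799   43.76308225]
541 ctr [ 409.9 -213.5] axis deg 75.6 len 99.1 wid 43.4 ztop 48.5
538 ctr [ 408.8 -214.4] axis deg 75.8 len 100.2 wid 42.4 ztop 48.4
green [ 469.84492531 -305.46417316   95.88409014]
```

Run:
```python
from h import *
p,T=show(); T1=tool(-14.3-90,0); print(T1[:,1])
a=rel(p,T,[409.5,-212,190],T1,v=35,w=6.5)
```

```text
t 8.05 p [ 539.7 -157.8  271. ] z [-0.719  0.24  -0.652] y [0.314 0.949 0.002] q [-0.05  0.79  0.5   1.25 -0.26  2.05  1.72] F [ 0.1  0.5 -0.1] open 94.1 ff 0.0
[ 0.96901573 -0.24699901  0.        ]
13 rows xyz [[0.06, -0.71, 1.03], [0.04, -0.77, 0.99], [0.0, -0.82, 0.95], [-0.04, -0.86, 0.91], [-0.09, -0.9, 0.87], [-0.14, -0.93, 0.83], [-0.2, -0.95, 0.79], [-0.26, -0.96, 0.76], [-0.32, -0.97, 0.72], [-0.39, -0.96, 0.69], [-0.46, -0.95, 0.67], [-0.52, -0.93, 0.65], [-0.59, -0.9, 0.63]] rot [-2.82, -3.05, 6.17]
```

>>> jog_arm(xyz=[[0.05, -0.7, 1.0], [0.05, -0.75, 1.0], [0, -0.8, 0.95], [-0.05, -0.85, 0.9], [-0.1, -0.9, 0.85], [-0.15, -0.95, 0.85], [-0.2, -0.95, 0.8], [-0.25, -0.95, 0.75], [-0.3, -0.95, 0.7], [-0.4, -0.95, 0.7], [-0.45, -0.95, 0.65], [-0.5, -0.95, 0.65]], rotation=[[-2.8, -3.05, 6.2], [-2.8, -3.05, 6.2], [-2.8, -3.05, 6.2], [-2.8, -3.05, 6.2], [-2.8, -3.05, 6.2], [-2.8, -3.05, 6.2], [-2.8, -3.05, 6.2], [-2.8, -3.05, 6.2], [-2.8, -3.05, 6.2], [-2.8, -3.05, 6.2], [-2.8, -3.05, 6.2], [-2.8, -3.05, 6.2]])

```text
time: 9.25
position: [419.4, -206.7, 196.5]
tool_rot: [0.757, 0.652, 0.003, -0.035]
ft_force: [-0.1, -0.3, 0.2]
opening: 94.1
finger_force: 0.0
```

Run:
```python
from h import *
p,T=show(); T1=tool(-14.3-90,0)
a=rel(p,T,[409.5,-212,190],T1,v=35,w=6.5)
```

```text
t 9.25 p [ 419.4 -206.7  196.5] z [-0.04   0.057 -0.998] y [ 0.988 -0.146 -0.048] q [-0.57  0.23  1.08  2.07 -0.27  1.04  0.5 ] F [-0.1 -0.3  0.2] open 94.1 ff 0.0
1 rows xyz [[-0.7, -0.87, 0.66]] rot [-2.89, -2.75, 5.81]
```

>>> jog_arm(xyz=[[-0.7, -0.9, 0.7], [0, 0, 0], [0, 0, 0]], rotation=[[-2.9, -2.75, 5.8], [0, 0, 0], [0, 0, 0]])

```text
time: 9.55
position: [410.4, -210.9, 190.5]
tool_rot: [0.787, 0.617, 0.001, -0.002]
ft_force: [0.9, 0.2, 0.2]
opening: 94.2
finger_force: 0.0
```

Run:
```python
from h import *
p,T=show(); T1=tool(-14.3-90,0)
im,c=cloud('wrist'); save(im,'w5.png')
lying(c,409.5,-212)
rel(p,T,[409.5,-212,60],T1,v=45)
```

```text
t 9.55 p [ 410.4 -210.9  190.5] z [-0.001  0.003 -1.   ] y [ 0.971 -0.238 -0.002] q [-0.68  0.17  1.15  2.13 -0.19  0.95  0.34] F [0.9 0.2 0.2] open 94.2 ff 0.0
4590 ctr [ 411.1 -213.4] axis deg 75.4 len 99.7 wid 43.0 ztop 45.8
3 rows xyz [[-0.06, -0.01, 4.35], [-0.05, -0.01, 4.35], [-0.05, -0.02, 4.35]] rot [-0.04, -0.06, 0.18]
```

View pics/w5.png

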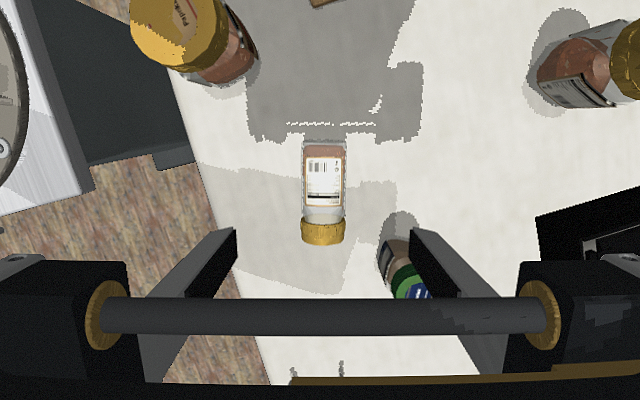

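The yellow jar lies at (323,193), lined up with the tool, and is clear of the green one.

>>> jog_arm(xyz=[[-0.1, 0.05, 4], [-0.1, 0.05, 4], [0, 0, 4], [0, 0, 3.5], [0, 0, 2.1], [0, 0, 0], [0, 0, 0]], rotation=[[0, 0, 0.2], [0, 0, 0], [0, 0, 0], [0, 0, 0], [0, 0, 0], [0, 0, 0], [0, 0, 0]], hand=0.75)

```text
time: 10.3
position: [410.1, -216.0, 14.4]
tool_rot: [0.79, 0.613, -0.001, -0.001]
ft_force: [-0.7, 0.6, 0.5]
opening: 70.6
finger_force: 0.0
```

Run:
```python
from h import *
show()
```

```text
t 10.3 p [ 410.1 -216.    14.4] z [-0.002  0.001 -1.   ] y [ 0.969 -0.247 -0.003] q [-0.27  0.51  0.77  2.25 -0.65  0.6   0.73] F [-0.7  0.6  0.5] open 70.6 ff 0.0
```

>>> jog_arm(xyz=[[0, 0, 0], [0, 0, 0], [0, 0, 0], [0, 0, 0], [0, 0, 0], [0, 0, 0], [0, 0, -1], [0, 0, -2], [0, 0, -4], [0, 0, -4], [0, 0, -4], [0, 0, 0]], rotation=[[0, 0, 0], [0, 0, 0], [0, 0, 0], [0, 0, 0], [0, 0, 0], [0, 0, 0], [0, 0, 0], [0, 0, 0], [0, 0, 0], [0, 0, 0], [0, 0, 0], [0, 0, 0]], hand=0.0)

```text
time: 11.5
position: [412.1, -215.7, 168.2]
tool_rot: [0.789, 0.614, 0.002, 0.001]
ft_force: [0.1, 0.0, -1.5]
opening: 43.3
finger_force: 30.0
```

Run:
```python
from h import *
p,T=show(); T1=tool(-85.2-90,0)
x=-55+50+3; b=rk(x,80); t=np.array([*b,46.5]); t[:2]-=T1[:2,0]*2.6; print(t, T1[:,0])
a=rel(p,T,[t[0],t[1],190],T1,v=40,w=6); rel(*a,t,T1)
```

```text
t 11.5 p [ 412.1 -215.7  168.2] z [ 0.004  0.002 -1.   ] y [ 0.969 -0.246  0.004] q [-0.63  0.24  1.14  2.15 -0.28  0.9   0.42] F [ 0.1  0.  -1.5] open 43.3 ff 30.0
[487.72190538 164.83451066  46.5       ] [ 0.99649286  0.08367784 -0.        ]
12 rows xyz [[3.23, -0.17, -0.17], [3.19, -0.5, -0.17], [3.13, -0.83, -0.18], [3.02, -1.14, -0.18], [2.89, -1.45, -0.18], [2.72, -1.74, -0.18], [2.53, -2.01, -0.18], [2.31, -2.26, -0.18], [2.07, -2.49, -0.18], [1.8, -2.69, -0.18], [1.51, -2.86, -0.18], [1.21, -3.0, -0.18]] rot [0.01, -0.02, 5.91]
4 rows xyz [0.0, 0.0, 3.59] rot [0.0, 0.0, 0.0]
```

>>> jog_arm(xyz=[[3.25, -0.15, -0.25], [3.2, -0.5, -0.25], [3.15, -0.85, -0.25], [3.0, -1.15, -0.25], [2.9, -1.45, -0.25], [2.7, -1.75, -0.2], [2.55, -2.0, -0.2], [2.3, -2.25, -0.2], [2.05, -2.5, -0.2], [1.8, -2.7, -0.2], [1.5, -2.85, -0.2], [1.2, -3.0, -0.2]], rotation=[[0, 0, 5.9], [0, 0, 5.9], [0, 0, 5.9], [0, 0, 5.9], [0, 0, 5.9], [0, 0, 5.9], [0, 0, 5.9], [0, 0, 5.9], [0, 0, 5.9], [0, 0, 5.9], [0, 0, 5.9], [0, 0, 5.9]])

```text
time: 12.7
position: [484.9, 166.9, 190.9]
tool_rot: [0.999, 0.041, -0.001, -0.001]
ft_force: [-0.4, 0.2, -1.8]
opening: 43.4
finger_force: 30.0
```

>>> jog_arm(xyz=[[0, 0, 0], [0, 0, 0], [0, 0, 0]], rotation=[[0, 0, 0], [0, 0, 0], [0, 0, 0]])

```text
time: 13.0
position: [484.9, 164.5, 191.0]
tool_rot: [0.999, 0.043, -0.001, -0.0]
ft_force: [-0.3, -0.0, -0.9]
opening: 43.2
finger_force: 30.0
```

Run:
```python
from h import *
p,T=show(); T1=tool(-85.2-90,0)
im,c=cloud('wrist'); save(im,'w6.png')
# held jar in tool coordinates
L=(c.reshape(-1,3)-p)@T; s=(abs(L[:,0])<75)&(abs(L[:,1])<19)&(L[:,2]>-45)&(L[:,2]<-22)
Q=L[s]; print(len(Q),Q.min(0),Q.max(0))
t=np.array([487.7,164.8,46.5])
rel(p,T,[t[0],t[1],100],T1,v=40,w=6)
```

```text
t 13.0 p [484.9 164.5 191. ] z [-0.002  0.001 -1.   ] y [ 0.085 -0.996 -0.001] q [-1.47  0.49  1.34  2.03 -0.55  1.06 -1.35] F [-0.3 -0.  -0.9] open 43.2 ff 30.0
13605 [-48.82423789 -18.99126235 -32.07832652] [ 51.28703576  18.99447233 -22.00953433]
3 rows xyz [0.1, 0.0, 3.03] rot [-0.02, 0.03, 0.03]
```

View pics/w6.png

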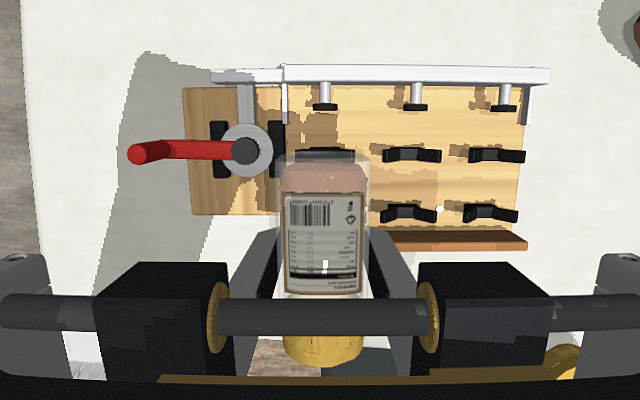

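The jar is held lengthwise over bay 2 with its cap toward the fence. The saddles of bays 0 and 1 are in view, so I'll use them to check the rack pose.

Run:
```python
from h import *
p,T=show(); im,c=cloud('wrist'); T1=tool(-175.2,0)
dark=(im.max(-1)<70)&(c[...,2]>22)&(c[...,2]<56)
Rm=np.array([[np.cos(TH),-np.sin(TH)],[np.sin(TH),np.cos(TH)]]); L=(c[dark][:,:2]-O)@Rm
for x in(-32,26):
    for y in(-80,0):
        s=(abs(L[:,0]-x)<13)&(abs(L[:,1]-y)<36)
        lo,hi=np.percentile(L[s],2,0),np.percentile(L[s],98,0); print(x,y,s.sum(),((lo+hi)/2).round(1),(hi-lo).round(1))
hsv=cv2.cvtColor(im,cv2.COLOR_RGB2HSV); f=(abs(c[...,2]-51)<3)&(hsv[...,1]>90)&(hsv[...,0]<25)
F=(c[f][:,:2]-O)@Rm; F=F[(abs(F[:,0]+60)<15)&(abs(F[:,1])<125)]; print('fence',np.percentile(F[:,0],[2,98]))
t=rk(-3.2,80); print(t); rel(p,T,[*t,100],T1,v=40,w=6); rel(p,T1,[*t,46.5],T1,v=40,w=6)
```

```text
t 13.05 p [485.  164.6 191.1] z [-0.002  0.001 -1.   ] y [ 0.085 -0.996 -0.002] q [-1.47  0.49  1.34  2.03 -0.55  1.06 -1.35] F [-0.4  0.5 -1.8] open 43.4 ff 30.0
-32 -80 717 [-30.7 -79.4] [11.7 50.4]
-32 0 701 [-31.1  -0. ] [10.8 51.4]
26 -80 723 [ 27.  -79.2] [11.6 50.8]
26 0 584 [26.8 -0.1] [10.8 51.7]
fence [-62.96985135 -54.17126441]
[489.11699538 164.95165964]
3 rows xyz [0.14, 0.0, 3.04] rot [-0.03, 0.03, 0.02]
4 rows xyz [0.1, -0.0, 3.62] rot [0.0, 0.0, 0.0]
```

>>> jog_arm(xyz=[[0.25, 0, 3], [0.25, 0, 3], [0, 0, 3], [0, 0, 2], [0, 0, 1], [0, 0, 0], [0, 0, 0]], rotation=[[0, 0, 0], [0, 0, 0], [0, 0, 0], [0, 0, 0], [0, 0, 0], [0, 0, 0], [0, 0, 0]])

```text
time: 13.8
position: [490.7, 165.9, 72.0]
tool_rot: [0.999, 0.043, -0.0, -0.001]
ft_force: [0.0, -1.1, -0.3]
opening: 43.3
finger_force: 30.0
```

Run:
```python
from h import *
p,T=show(); T1=tool(-175.2,0); rel(p,T,[490.1,165,47],T1)
```

```text
t 13.8 p [490.7 165.9  72. ] z [-0.     0.001 -1.   ] y [ 0.085 -0.996 -0.001] q [-1.26  0.62  1.08  2.12 -0.75  0.85 -1.21] F [ 0.  -1.1 -0.3] open 43.3 ff 30.0
1 rows xyz [-0.06, 0.09, 2.5] rot [-0.08, 0.01, 0.08]
```

>>> jog_arm(xyz=[[-0.05, 0.1, 1], [0, 0, 0.8], [0, 0, 0.4], [0, 0, 0.2], [0, 0, 0], [0, 0, 0]], rotation=[[0, 0, 0], [0, 0, 0], [0, 0, 0], [0, 0, 0], [0, 0, 0], [0, 0, 0]])

```text
time: 14.4
position: [490.7, 163.6, 48.1]
tool_rot: [0.999, 0.042, 0.0, -0.0]
ft_force: [-5.1, -8.6, 28.7]
opening: 43.8
finger_force: 30.0
```

>>> jog_arm(xyz=[[0, 0, 0], [0, 0, 0], [0, 0, 0], [0, 0, 0], [0, 0, -1], [0, 0, -3], [0, 0, -4], [0, 0, -4], [0, 0, -3], [0, 0, 0], [0, 0, 0]], rotation=[[0, 0, 0], [0, 0, 0], [0, 0, 0], [0, 0, 0], [0, 0, 0], [0, 0, 0], [0, 0, 0], [0, 0, 0], [0, 0, 0], [0, 0, 0], [0, 0, 0]], hand=0.66)

```text
time: 15.5
position: [489.8, 165.4, 197.7]
tool_rot: [0.999, 0.043, -0.0, -0.001]
ft_force: [0.7, 0.9, 0.2]
opening: 61.9
finger_force: 0.0
```

```bash
cat >> h.py <<'E'
def jarrack(C,y):
    Rm=np.array([[np.cos(TH),-np.sin(TH)],[np.sin(TH),np.cos(TH)]]); L=C.reshape(-1,3).copy(); L[:,:2]=(L[:,:2]-O)@Rm
    L=L[(abs(L[:,1]-y)<32)&(abs(L[:,0])<75)&(L[:,2]>59)&(L[:,2]<100)]
    if len(L)<50: print('none'); return
    xs=np.linspace(L[:,0].min(),L[:,0].max(),6)
    print(len(L),'x',np.percentile(L[:,0],[.5,99.5]).round(1),'y',np.percentile(L[:,1],[1,99]).round(1),'top along x',[np.percentile(L[(L[:,0]>=a)&(L[:,0]<=b),2],97).round(1) for a,b in zip(xs,xs[1:])])
E
python3 - <<'E'
from h import *
p,T=show(); im,c=cloud('wrist'); save(im,'w7.png'); jarrack(c,80)
im,c=cloud('top'); jarrack(c,80)
E
```

```text
t 15.5 p [489.8 165.4 197.7] z [-0.001  0.002 -1.   ] y [ 0.086 -0.996 -0.002] q [-1.46  0.46  1.32  2.02 -0.52  1.06 -1.37] F [0.7 0.9 0.2] open 61.9 ff 0.0
5359 x [-51.1  47.1] y [ 57.9 100.1] top along x [np.float64(78.4), np.float64(80.2), np.float64(82.2), np.float64(83.7), np.float64(84.2)]
167 x [-54.5 -23.5] y [55.8 97.8] top along x [np.float64(78.8), np.float64(79.4), np.float64(80.9), np.float64(79.7), np.float64(81.2)]
```

View pics/w7.png

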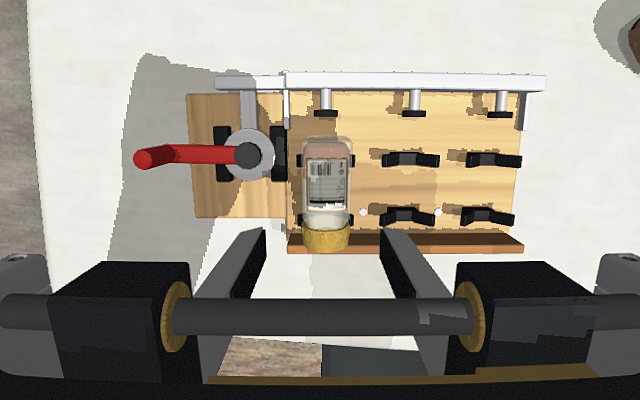

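The jar lies in bay 2 at about (326,195), with its cap by the fence. I'll check whether the tilt is real or a depth bias by measuring the flat board.

Run:
```python
from h import *
im,c=cloud('wrist'); Rm=np.array([[np.cos(TH),-np.sin(TH)],[np.sin(TH),np.cos(TH)]]); L=c.reshape(-1,3).copy(); L[:,:2]=(L[:,:2]-O)@Rm
for x in range(-45,61,15):
    s=(abs(L[:,0]-x)<6)&(abs(L[:,1]+40)<8); s2=(abs(L[:,0]-x)<4)&(abs(L[:,1]-79)<24)&(L[:,2]>20)
    J=L[s2]; print(x,np.nanmedian(L[s,2]).round(1),'jar top',np.percentile(J[:,2],95).round(1), 'y at top', J[J[:,2]>np.percentile(J[:,2],90)][:,1].mean().round(1),'wid',np.percentile(J[J[:,2]>62][:,1],[1,99]).round(1) if (J[:,2]>62).any() else '')
for y in (-80,0):
  for x in(-32,26):
    s=(abs(L[:,0]-x)<8)&(abs(L[:,1]-y)<30); print('saddle top',x,y,np.nanpercentile(L[s,2],97).round(1))
```

```text
-45 11.8 jar top 77.7 y at top 78.7 wid [58.9 99.3]
-30 12.2 jar top 77.9 y at top 79.8 wid [ 58.9 100. ]
-15 12.2 jar top 80.6 y at top 81.2 wid [ 57.7 100.3]
0 12.2 jar top 82.1 y at top 82.1 wid [ 58.2 100.1]
15 12.2 jar top 314.5 y at top 80.4 wid [ 55.6 102.1]
30 12.0 jar top 303.1 y at top 78.0 wid [ 55.5 102.4]
45 12.0 jar top 83.7 y at top 81.6 wid [58.5 99.7]Traceback (most recent call last):
  File "<stdin>", line 5, in <module>
    return _quantile_unchecked(
        a, q, axis, out, overwrite_input, method, keepdims, weights)
    return _ureduce(a,
                    func=_quantile_ureduce_func,
    ...<5 lines>...
                    overwrite_input=overwrite_input,
                    method=method)
    r = func(a, **kwargs)
    result = _quantile(arr,
                       quantiles=q,
    ...<2 lines>...
                       out=out,
                       weights=wgt)
    slices_having_nans = np.isnan(arr[-1, ...])
                                  ~~~^^^^^^^^^
IndexError: index -1 is out of bounds for axis 0 with size 0
```

Run:
```python
from h import *
im,c=cloud('wrist'); Rm=np.array([[np.cos(TH),-np.sin(TH)],[np.sin(TH),np.cos(TH)]]); L=c.reshape(-1,3).copy(); L[:,:2]=(L[:,:2]-O)@Rm
for x0 in (-31,27):
  print(x0,[ (y,np.nanpercentile(L[(abs(L[:,0]-x0)<4)&(abs(L[:,1]-y)<1.5)][:,2],80).round(0)) for y in range(-30,31,4)])
J=L[(abs(L[:,1]-79)<3)&(L[:,2]>30)&(L[:,2]<100)]
print([(x,np.median(J[abs(J[:,0]-x)<2.5][:,2]).round(1)) for x in range(-55,60,5) if (abs(J[:,0]-x)<2.5).any()])
im,c=cloud('scene'); 
u=c[...,:2]-rk(0,80); s=(np.hypot(u[...,0],u[...,1])<60)
v,uu=np.nonzero(s); print(v.min(),v.max(),uu.min(),uu.max())
a,b=int(np.median(v)),int(np.median(uu)); cv2.imwrite('pics/sc.png',cv2.resize(im[a-50:a+50,b-65:b+65,::-1],None,fx=6,fy=6,interpolation=cv2.INTER_CUBIC))
```

```text
-31 [(-30, np.float64(12.0)), (-26, np.float64(46.0)), (-22, np.float64(46.0)), (-18, np.float64(42.0)), (-14, np.float64(38.0)), (-10, np.float64(33.0)), (-6, np.float64(29.0)), (-2, np.float64(29.0)), (2, np.float64(29.0)), (6, np.float64(29.0)), (10, np.float64(35.0)), (14, np.float64(38.0)), (18, np.float64(42.0)), (22, np.float64(46.0)), (26, np.float64(45.0)), (30, np.float64(12.0))]
27 [(-30, np.float64(12.0)), (-26, np.float64(46.0)), (-22, np.float64(46.0)), (-18, np.float64(42.0)), (-14, np.float64(38.0)), (-10, np.float64(34.0)), (-6, np.float64(29.0)), (-2, np.float64(29.0)), (2, np.float64(29.0)), (6, np.float64(296.0)), (10, np.float64(301.0)), (14, np.float64(304.0)), (18, np.float64(304.0)), (22, np.float64(304.0)), (26, np.float64(310.0)), (30, np.float64(310.0))]
[(-50, np.float64(75.8)), (-45, np.float64(76.6)), (-40, np.float64(77.7)), (-35, np.float64(78.2)), (-30, np.float64(76.0)), (-25, np.float64(77.9)), (-20, np.float64(78.6)), (-15, np.float64(79.0)), (-10, np.float64(80.5)), (-5, np.float64(80.6)), (0, np.float64(81.2)), (5, np.float64(81.8)), (10, np.float64(81.6)), (15, np.float64(82.2)), (20, np.float64(82.6)), (25, np.float64(83.1)), (30, np.float64(83.3)), (35, np.float64(82.8)), (40, np.float64(83.2)), (45, np.float64(81.8)), (50, np.float64(46.8))]
0 392 218 274
```

View pics/sc.png

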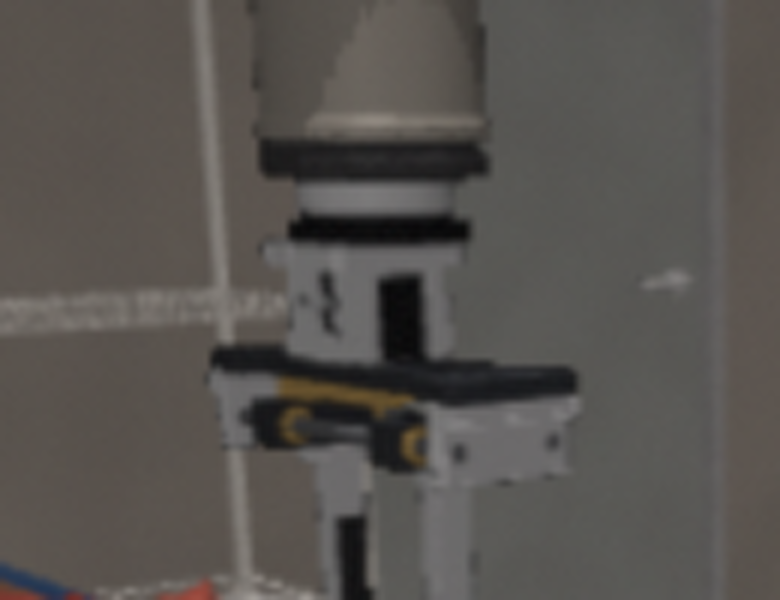

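Run:
```python
from h import *
im,c=cloud('wrist'); Rm=np.array([[np.cos(TH),-np.sin(TH)],[np.sin(TH),np.cos(TH)]]); L=c.reshape(-1,3).copy(); L[:,:2]=(L[:,:2]-O)@Rm
for x0 in (-42,-20,0,10,40):
  print(x0,[ (y,np.nanmedian(L[(abs(L[:,0]-x0)<4)&(abs(L[:,1]-y)<1.5)&(L[:,2]<100)][:,2]).round(1)) for y in range(55,106,3)])
```

```text
-42 [(55, np.float64(nan)), (58, np.float64(62.0)), (61, np.float64(68.5)), (64, np.float64(71.7)), (67, np.float64(73.8)), (70, np.float64(75.2)), (73, np.float64(76.4)), (76, np.float64(76.9)), (79, np.float64(77.6)), (82, np.float64(77.2)), (85, np.float64(76.7)), (88, np.float64(75.5)), (91, np.float64(73.7)), (94, np.float64(71.9)), (97, np.float64(69.4)), (100, np.float64(65.0)), (103, np.float64(57.8))]
-20 [(55, np.float64(nan)), (58, np.float64(71.4)), (61, np.float64(74.6)), (64, np.float64(76.2)), (67, np.float64(77.5)), (70, np.float64(78.2)), (73, np.float64(78.4)), (76, np.float64(78.6)), (79, np.float64(78.6)), (82, np.float64(78.7)), (85, np.float64(78.9)), (88, np.float64(78.9)), (91, np.float64(78.7)), (94, np.float64(77.2)), (97, np.float64(75.4)), (100, np.float64(72.4)), (103, np.float64(13.4))]
0 [(55, np.float64(nan)), (58, np.float64(71.0)), (61, np.float64(76.4)), (64, np.float64(79.1)), (67, np.float64(80.0)), (70, np.float64(80.6)), (73, np.float64(81.0)), (76, np.float64(81.3)), (79, np.float64(81.2)), (82, np.float64(81.5)), (85, np.float64(81.5)), (88, np.float64(81.1)), (91, np.float64(80.8)), (94, np.float64(79.9)), (97, np.float64(76.8)), (100, np.float64(73.0)), (103, np.float64(nan))]
10 [(55, np.float64(nan)), (58, np.float64(72.0)), (61, np.float64(78.1)), (64, np.float64(79.8)), (67, np.float64(80.9)), (70, np.float64(81.3)), (73, np.float64(81.6)), (76, np.float64(81.8)), (79, np.float64(82.0)), (82, np.float64(82.1)), (85, np.float64(82.1)), (88, np.float64(82.3)), (91, np.float64(81.3)), (94, np.float64(80.9)), (97, np.float64(77.5)), (100, np.float64(72.6)), (103, np.float64(nan))]
40 [(55, np.float64(nan)), (58, np.float64(73.5)), (61, np.float64(78.6)), (64, np.float64(80.6)), (67, np.float64(82.1)), (70, np.float64(82.8)), (73, np.float64(82.7)), (76, np.float64(83.0)), (79, np.float64(83.3)), (82, np.float64(83.2)), (85, np.float64(83.3)), (88, np.float64(83.3)), (91, np.float64(83.1)), (94, np.float64(81.6)), (97, np.float64(79.3)), (100, np.float64(75.4)), (103, np.float64(nan))]
  return np.nanmean(a, axis, out=out, keepdims=keepdims)
```

The body profile is square with rounded corners and the cap is round, so the jar is seated as it should be. Next I'll refit the kinematics to plan the tilted pick of the standing green jar.

```bash
cat > fk2.py <<'E'
from h import *
from scipy.optimize import least_squares
S=np.array([-1,1,-1,1,-1,1,-1])
# x: d0,L1,L2,L3, off q1..q7 (7), offsets xy at 3 links (6) + tool xy
def fk(q,x):
    q=np.array(q)*S+x[4:11]; E=lambda a,t:R.from_euler(a,t)
    M=E('z',q[0]);p=np.array([0,0,x[0]]); M=M*E('y',q[1]); p=p+M.apply([x[11],x[12],0]);M=M*E('z',q[2]);p=p+M.apply([x[13],0,x[1]])
    M=M*E('y',q[3]);p=p+M.apply([x[14],0,0]);M=M*E('z',q[4]);p=p+M.apply([x[15],x[16],x[2]])
    M=M*E('y',q[5]);p=p+M.apply([x[17],0,0]);M=M*E('z',q[6]);return p+M.apply([0,0,x[3]]),M
def calib():
    D=[json.loads(l) for l in open('log.txt')]
    def res(x):
        r=[]
        for q,p,t in D:
            a,M=fk(q,x); r+=list(a-np.array(p))+list(300*(M.inv()*R.from_quat(t)).as_rotvec())
        return np.array(r+list(.01*x[11:])+list(.01*(x[:4]-x0[:4]))+list(30*(x-x0)[4:11]))
    x0=np.array([340,420,400,330]+[0]*6+[np.pi/2]+[0]*7,float)
    best=None
    for o in (0,np.pi/2,np.pi,-np.pi/2):
        x0[10]=o; f=least_squares(res,x0,max_nfev=300)
        if best is None or f.cost<best.cost: best=f
    f=best
    return f,len(D)
def ik(p,Tm,x,q0,ntry=30):
    lo=np.array([-2.85,-.5,-1.23,.21,-1.02,.16,-2.73]);hi=np.array([2.85,2.14,1.37,2.46,4.16,2.05,2.73]); M1=R.from_matrix(Tm)
    def r(q):
        a,M=fk(q,x); return np.r_[(a-p),200*(M.inv()*M1).as_rotvec()]
    rng=np.random.default_rng(0); b=None
    for i in range(ntry):
        s=np.clip(np.array(q0)+(0 if i==0 else 1)*rng.normal(0,.5,7),lo+.01,hi-.01)
        f=least_squares(r,s,bounds=(lo,hi),max_nfev=100)
        if b is None or f.cost<b.cost: b=f
        if b.cost<.5: break
    return b
if __name__=='__main__':
    f,n=calib(); print(n,f.x.round(2),f.cost,np.abs(f.fun[:6*n]).reshape(n,6).max(1).round(1)); np.save('fk.npy',f.x)
E
python3 fk2.py
```

```text
18 [ 2.8087e+02  5.7219e+02  4.8773e+02  3.6767e+02  1.0000e-02 -0.0000e+00
 -3.0000e-02 -0.0000e+00  0.0000e+00  1.0000e-02  1.5600e+00 -7.4600e+00
 -3.2090e+01  1.7440e+01  2.4990e+01 -1.9660e+01 -2.1400e+01  6.4800e+00] 125.96086077602119 [2.9 3.6 2.9 1.5 2.6 1.2 3.3 3.3 1.2 1.1 1.  2.2 3.5 1.5 2.7 2.7 4.4 2.6]
```

```bash
cat > feas.py <<'E'
from fk2 import *
x=np.load('fk.npy'); q0=np.array([-0.5,.5,.6,1.8,-.3,1.0,.5])
g=np.array([470,-303,52.]); B=np.array([*rk(-2,0),56])
for ph in (-60,-50,-45,-40,-35,-30):
    out=[]
    for hd in (-80,-55,-33,-10,15):
        T=tool(hd,ph); b=ik(g+11*T[:,2],T,x,q0,12); T=tool(hd,ph); b2=ik(g-[0,0,-100]+11*T[:,2],T,x,q0,12); out.append((hd,round(b.cost,1),round(b2.cost,1)))
    pl=[]
    for nm,y in(('b0',-80),('b1',0)):
        for hh in (4.8,):
            Tp=tool(hh,ph+90); Bp=np.array([*rk(-2,y),56]); b=ik(Bp+11*Tp[:,2],Tp,x,q0,30); pl.append((nm,round(b.cost,1),b.x.round(2).tolist()))
    print(ph,out,'PLACE',ph+90,pl)
for ph in (30,40,45,50,60):
    out=[]
    for hd in (-80,-55,-33,-10,15):
        T=tool(hd,ph); b=ik(g+11*T[:,2],T,x,q0,12); out.append((hd,round(b.cost,1)))
    Tp=tool(4.8,ph-90);b=ik(B+11*Tp[:,2],Tp,x,q0,30)
    print(ph,out,'PLACE',ph-90,round(b.cost,1),b.x.round(2))
E
time python3 feas.py
```

```text
-60 [(-80, np.float64(0.0), np.float64(0.0)), (-55, np.float64(0.0), np.float64(0.0)), (-33, np.float64(0.0), np.float64(0.0)), (-10, np.float64(0.0), np.float64(0.0)), (15, np.float64(0.0), np.float64(0.0))] PLACE 30 [('b0', np.float64(0.3), [0.46, 0.35, -0.51, 2.46, 2.55, 0.16, -0.86]), ('b1', np.float64(4.0), [0.75, 0.72, -1.23, 2.46, 1.9, 0.73, -0.29])]
-50 [(-80, np.float64(0.0), np.float64(0.0)), (-55, np.float64(0.0), np.float64(0.0)), (-33, np.float64(0.0), np.float64(0.0)), (-10, np.float64(0.1), np.float64(0.0)), (15, np.float64(0.0), np.float64(0.0))] PLACE 40 [('b0', np.float64(285.3), [0.4, 0.35, -0.38, 2.46, 3.29, 0.22, -1.55]), ('b1', np.float64(481.0), [0.71, 0.77, -1.23, 2.46, 1.99, 0.82, -0.37])]
-45 [(-80, np.float64(0.0), np.float64(0.0)), (-55, np.float64(0.0), np.float64(0.0)), (-33, np.float64(0.0), np.float64(0.0)), (-10, np.float64(0.0), np.float64(0.0)), (15, np.float64(0.0), np.float64(0.0))] PLACE 45 [('b0', np.float64(677.3), [0.54, 0.39, -0.5, 2.46, 3.33, 0.27, -1.51]), ('b1', np.float64(1010.8), [0.69, 0.79, -1.23, 2.46, 2.03, 0.88, -0.41])]
-40 [(-80, 
[... 1344 characters left out ...]
, (-10, np.float64(0.0)), (15, np.float64(0.0))] PLACE -50 0.0 [-0.2   0.88 -0.02  1.5  -0.1   1.62  1.47]
45 [(-80, np.float64(0.0)), (-55, np.float64(0.0)), (-33, np.float64(81.3)), (-10, np.float64(0.0)), (15, np.float64(0.0))] PLACE -45 0.0 [-0.21  0.83 -0.01  1.56 -0.1   1.53  1.47]
50 [(-80, np.float64(0.0)), (-55, np.float64(13.7)), (-33, np.float64(331.8)), (-10, np.float64(0.0)), (15, np.float64(0.0))] PLACE -40 0.0 [-0.22  0.77 -0.    1.62 -0.1   1.44  1.48]
60 [(-80, np.float64(0.0)), (-55, np.float64(84.3)), (-33, np.float64(1256.0)), (-10, np.float64(4.6)), (15, np.float64(0.8))] PLACE -30 0.0 [-0.25  0.67  0.01  1.74 -0.1   1.25  1.48]
real	0m52.144s
user	0m52.618s
sys	0m0.082s
```

Run:
```python
from h import *
p,T=show()
a=rel(p,T,[510,40,300],tool(-105,0),v=40,w=7.5)
b=rel(*a,[470,-230,300],tool(-33,0),v=40,w=7.5)
from fk2 import *
x=np.load('fk.npy'); q0=np.array([0.3,.5,.2,1.9,-.1,.6,1.5])
for hd in(-60,-45,-33,-20):
    T1=tool(hd,40); g=np.array([470,-303,52.])
    for dz in (0,120):
        s=ik(g+[0,0,dz]+11*T1[:,2],T1,x,q0,12); print(hd,dz,round(s.cost,2),s.x.round(2))
T1=tool(4.8,-50)
for y in(-80,0):
    s=ik(np.array([*rk(-2,y),56])+11*T1[:,2],T1,x,np.array([-.2,.9,0,1.5,-.1,1.6,1.5]),12); print(y,round(s.cost,2),s.x.round(2))
```

```text
t 15.8 p [489.6 164.7 196.7] z [-0.002  0.    -1.   ] y [ 0.085 -0.996 -0.   ] q [-1.45  0.47  1.32  2.02 -0.52  1.06 -1.37] F [-0.6 -0.1 -0.5] open 61.6 ff 0.0
10 rows xyz [[0.1, 1.26, -1.03], [-0.06, 1.26, -1.03], [-0.21, 1.24, -1.03], [-0.36, 1.21, -1.03], [-0.51, 1.16, -1.03], [-0.64, 1.09, -1.03], [-0.77, 1.0, -1.03], [-0.89, 0.9, -1.03], [-0.99, 0.78, -1.03], [-1.08, 0.66, -1.03]] rot [-0.01, 0.01, -7.01]
10 rows xyz [[-2.71, 0.31, 0.0], [-2.73, -0.03, 0.0], [-2.7, -0.37, 0.0], [-2.64, -0.71, 0.0], [-2.53, -1.03, 0.0], [-2.38, -1.34, 0.0], [-2.19, -1.63, 0.0], [-1.97, -1.89, 0.0], [-1.72, -2.12, 0.0], [-1.44, -2.32, 0.0]] rot [0.0, 0.0, -7.2]
-60 0 0.0 [ 0.12  0.44  0.15  2.44  2.09  0.46 -1.27]
-60 120 0.0 [ 0.08  0.15  0.14  2.4   1.41  0.46 -0.52]
-45 0 0.0 [ 0.85  0.49 -0.52  2.46  2.36  0.6  -1.06]
-45 120 0.0 [ 0.08  0.09  0.31  2.46  1.81  0.21 -0.57]
-33 0 0.0 [ 0.94  0.46 -0.45  2.46  2.78  0.46 -1.17]
-33 120 0.0 [ 1.47  0.22 -0.99  2.41  2.06  0.19 -0.44]
-20 0 0.0 [ 1.23  0.51 -0.62  2.42  3.13  0.34 -1.14]
-20 120 27.33 [ 1.77  0.38 -1.23  2.4   2.13  0.16 -0.18]
-80 0.0 [-0.11  0.88 -0.    1.51 -0.03  1.62  1.56]
0 0.0 [-0.21  0.88 -0.01  1.5  -0.11  1.62  1.48]
```

Run:
```python
from fk2 import *
x=np.load('fk.npy'); g=np.array([470,-303,52.])
lo=np.array([-2.85,-.5,-1.23,.21,-1.02,.16,-2.73]);hi=np.array([2.85,2.14,1.37,2.46,4.16,2.05,2.73])
def best(p,T,q0s):
    M1=R.from_matrix(T); b=None
    for q0 in q0s:
        qm=np.array(q0)
        f=least_squares(lambda q:(lambda a,M:np.r_[a-p,200*(M.inv()*M1).as_rotvec(),3*(q-qm)])(*fk(q,x)),qm,bounds=(lo+.08,hi-.08),max_nfev=60)
        r=np.abs(f.fun[:6]).max()
        if b is None or f.cost<b[1]: b=(r,f.cost,f.x)
    return b
for sgn in(40,-40):
    for hd in range(-180,180,30):
        T=tool(hd,sgn); out=[]
        for dz in(0,150):
            b=best(g+[0,0,dz]+11*T[:,2],T,[[.5,.5,0,1.9,o,1.0,s] for s in(-1.5,0,1.5) for o in (-.5,.5)])
            out.append((round(b[0],1),b[2].round(2).tolist()))
        print(sgn,hd,*out)
```

```text
40 -180 (np.float64(0.0), [0.42, 0.82, -0.12, 1.55, 0.28, 1.46, -1.39]) (np.float64(0.0), [0.41, 0.65, -0.11, 1.48, 0.26, 1.67, -1.33])
40 -150 (np.float64(0.0), [0.31, 0.74, -0.15, 1.73, 0.54, 1.29, -1.18]) (np.float64(0.0), [0.32, 0.56, -0.16, 1.66, 0.5, 1.5, -1.06])
40 -120 (np.float64(0.0), [0.24, 0.64, -0.17, 1.97, 0.84, 1.06, -1.05]) (np.float64(0.0), [0.28, 0.43, -0.22, 1.9, 0.74, 1.26, -0.84])
40 -90 (np.float64(0.0), [0.24, 0.53, -0.18, 2.23, 1.27, 0.8, -1.02]) (np.float64(0.1), [0.19, 0.26, -0.13, 2.16, 0.96, 0.93, -0.61])
40 -60 (np.float64(2.4), [1.14, 0.84, -1.12, 2.38, 1.94, 1.17, -0.82]) (np.float64(0.2), [0.35, 0.1, -0.16, 2.36, 1.27, 0.52, -0.36])
40 -30 (np.float64(13.5), [0.93, 0.42, -0.36, 2.38, 3.08, 0.24, -1.38]) (np.float64(14.1), [1.57, 0.19, -1.15, 2.38, 1.67, 0.24, -0.06])
40 0 (np.float64(2.8), [1.77, 0.88, -1.15, 2.36, 2.26, 0.24, 0.35]) (np.float64(12.0), [1.76, 0.27, -1.15, 2.21, -0.47, 0.33, 2.65])
40 30 (np.float64(0.1), [1.23, 0.57, -0.43, 2.11, -0.94, 0.59, -2.5]) (np.float64(5.4), [0.86, 0.28, 0.02, 2.06, -0.94, 0.93, -2.65])
40 60 (np.float64(0.0),
[... 1409 characters left out ...]
65, -0.14, 1.48, 0.27, 1.68, 1.8])
-40 30 (np.float64(0.0), [0.33, 0.74, -0.18, 1.73, 0.55, 1.3, 1.94]) (np.float64(0.0), [0.34, 0.56, -0.19, 1.66, 0.51, 1.51, 2.07])
-40 60 (np.float64(0.0), [0.26, 0.64, -0.19, 1.97, 0.85, 1.07, 2.08]) (np.float64(0.0), [0.29, 0.43, -0.24, 1.9, 0.74, 1.27, 2.29])
-40 90 (np.float64(0.0), [0.25, 0.53, -0.19, 2.23, 1.28, 0.8, 2.12]) (np.float64(0.0), [0.31, 0.27, -0.26, 2.15, 0.99, 0.95, 2.51])
-40 120 (np.float64(2.4), [1.14, 0.84, -1.11, 2.38, 1.94, 1.16, 2.32]) (np.float64(3.9), [1.27, 0.29, -1.15, 2.33, 1.49, 0.75, 2.65])
-40 150 (np.float64(13.5), [0.92, 0.42, -0.36, 2.38, 3.09, 0.24, 1.76]) (np.float64(15.8), [1.56, 0.16, -1.15, 2.33, 1.1, 0.24, -2.65])
```

Run:
```python
from h import *
p,T=show()
rel(p,T,[500,-230,290],tool(-90,0),v=40,w=7.5)
```

```text
t 15.8 p [489.6 164.7 196.7] z [-0.002  0.    -1.   ] y [ 0.085 -0.996 -0.   ] q [-1.45  0.47  1.32  2.02 -0.52  1.06 -1.37] F [-0.6 -0.1 -0.5] open 61.6 ff 0.0
12 rows xyz [[-0.2, 3.28, -0.78], [-0.6, 3.23, -0.78], [-0.99, 3.14, -0.78], [-1.37, 2.99, -0.78], [-1.73, 2.8, -0.78], [-2.06, 2.56, -0.78], [-2.36, 2.29, -0.78], [-2.63, 1.98, -0.78], [-2.85, 1.64, -0.78], [-3.03, 1.27, -0.78], [-3.17, 0.89, -0.78], [-3.25, 0.49, -0.78]] rot [-0.01, 0.01, -7.09]
```

>>> jog_arm(xyz=[[-0.2, 3.3, -0.8], [-0.6, 3.25, -0.8], [-1.0, 3.15, -0.8], [-1.35, 3.0, -0.8], [-1.75, 2.8, -0.8], [-2.05, 2.55, -0.8], [-2.35, 2.3, -0.8], [-2.65, 2.0, -0.8], [-2.85, 1.65, -0.8], [-3.05, 1.25, -0.8], [-3.15, 0.9, -0.8], [-3.25, 0.5, -0.8]], rotation=[[0, 0, -7.1], [0, 0, -7.1], [0, 0, -7.1], [0, 0, -7.1], [0, 0, -7.1], [0, 0, -7.1], [0, 0, -7.1], [0, 0, -7.1], [0, 0, -7.1], [0, 0, -7.1], [0, 0, -7.1], [0, 0, -7.1]], hand=0.85)

```text
time: 17.0
position: [500.8, -231.7, 292.7]
tool_rot: [0.705, 0.71, -0.0, -0.001]
ft_force: [0.6, 0.0, 0.2]
opening: 80.1
finger_force: 0.0
```

Run:
```python
from h import *
p,T=show(); im,c=cloud('wrist'); save(im,'w8.png')
s=(abs(c[...,0]-470)<40)&(abs(c[...,1]+304)<40); Q=c[s&(c[...,2]>88)&(c[...,2]<112)]; print(len(Q),(Q.min(0)+Q.max(0))/2,np.ptp(Q,0)) if len(Q) else print('none')
g=np.array([470,-303,150.]); T1=tool(-90,40)
rel(p,T,g+[0,0,0]+11*T1[:,2]-60*T1[:,2],T1,v=35)
im,c=cloud('top'); lying(c,*rk(-3,80)); s=(abs(c[...,0]-470)<40)&(abs(c[...,1]+304)<40); Q=c[s&(c[...,2]>88)&(c[...,2]<112)]; print(len(Q),(Q.min(0)+Q.max(0))/2,np.ptp(Q,0))
```

```text
t 17.0 p [ 500.8 -231.7  292.7] z [-0.002  0.001 -1.   ] y [ 1.     0.007 -0.002] q [-0.54  0.25  1.04  1.83 -0.23  1.2   0.57] F [0.6 0.  0.2] open 80.1 ff 0.0
1053 [ 471.34404576 -304.30032917   94.72552418] [40.89826608 40.42680039 13.10318267]
6 rows xyz [[-0.66, -0.52, 1.75], [-0.45, -0.51, 1.82], [-0.24, -0.51, 1.86], [-0.02, -0.51, 1.87], [0.19, -0.51, 1.86], [0.41, -0.51, 1.83]] rot [0.01, -6.68, 0.07]
1716 ctr [487.5 156.6] axis deg 23.9 len 153.6 wid 154.7 ztop 53.2Traceback (most recent call last):
  File "<stdin>", line 6, in <module>
    return umr_minimum(a, axis, None, out, keepdims, initial, where)
ValueError: zero-size array to reduction operation minimum which has no identity
```

View pics/w8.png

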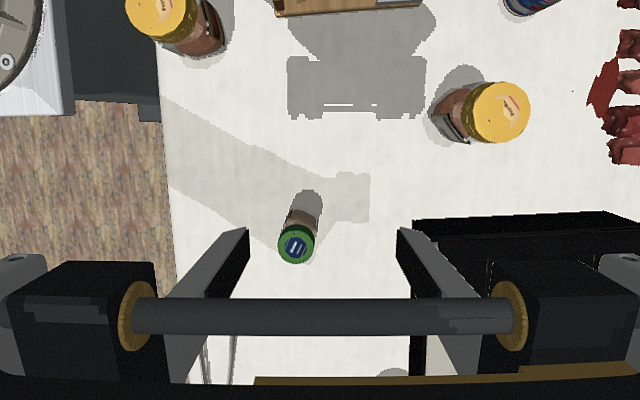

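The green jar stands at pixel (297,243). The wrist camera gives (471.3, -304.3), which matches the top camera.

Run:
```python
from h import *
p,T=show(); T1=tool(-90,40); g=np.array([471.3,-304,50.]); t=g+11*T1[:,2]; pre=t-100*T1[:,2]; print(pre,t)
a=rel(p,T,pre+[0,0,60],T1,v=35)
```

```text
t 17.1 p [ 500.  -235.6  293.5] z [-0.    -0.001 -1.   ] y [ 1.     0.001 -0.   ] q [-0.54  0.25  1.04  1.82 -0.23  1.2   0.57] F [-0.5  0.1  0.2] open 79.8 ff 0.0
[ 471.3        -246.79190274  118.17795544] [ 471.3        -311.07066371   41.57351113]
6 rows xyz [[-0.18, -0.48, 1.92], [0.04, -0.48, 1.93], [0.26, -0.48, 1.91], [0.48, -0.48, 1.87], [0.7, -0.48, 1.8], [0.9, -0.48, 1.71]] rot [-0.0, -6.66, 0.01]
```

>>> jog_arm(xyz=[[-0.2, -0.5, 1.9], [0.05, -0.5, 1.95], [0.25, -0.5, 1.9], [0.5, -0.45, 1.85], [0.7, -0.45, 1.8], [0.9, -0.45, 1.7], [0, 0, 0]], rotation=[[0, -6.7, 0], [0, -6.7, 0], [0, -6.7, 0], [0, -6.7, 0], [0, -6.6, 0], [0, -6.6, 0], [0, 0, 0]])

```text
time: 17.8
position: [471.1, -239.3, 175.0]
tool_rot: [0.66, 0.666, -0.248, 0.243]
ft_force: [-0.4, -0.1, 0.2]
opening: 80.1
finger_force: 0.0
```

Run:
```python
from h import *
p,T=show(); T1=tool(-90,40); g=np.array([471.3,-304,50.]); t=g+11*T1[:,2]; pre=t-100*T1[:,2]
im,c=cloud('wrist')
s=(abs(c[...,0]-470)<40)&(abs(c[...,1]+304)<40); Q=c[s&(c[...,2]>30)&(c[...,2]<80)]; print(len(Q))
if len(Q): print(Q.min(0),Q.max(0))
a=rel(p,T,pre,T1,v=30); rel(*a,t,T1,v=30)
```

```text
t 17.8 p [ 471.1 -239.3  175. ] z [-0.004 -0.651 -0.759] y [ 1.     0.006 -0.01 ] q [-1.05  0.57  1.21  2.21  0.28  0.67 -0.12] F [-0.4 -0.1  0.2] open 80.1 ff 0.0
2323
[ 448.07232977 -313.71137353   30.00803883] [ 495.64773526 -280.58421271   79.98127243]
2 rows xyz [[1.56, 0.04, 2.4], [1.55, 0.02, 2.41]] rot [-0.11, 0.31, 0.32]
4 rows xyz [0.0, -0.0, 2.5] rot [0.0, 0.0, 0.0]
```

>>> jog_arm(xyz=[[1.6, 0.05, 2.4], [1.5, 0, 2.4], [0, 0, 1.5], [0, 0, 1.5], [0, 0, 0]], rotation=[[0, 0.3, 0.3], [0, 0, 0], [0, 0, 0], [0, 0, 0], [0, 0, 0]])

```text
time: 18.35
position: [473.2, -268.7, 98.9]
tool_rot: [0.668, 0.663, -0.237, 0.24]
ft_force: [-0.2, 0.9, 0.8]
opening: 79.7
finger_force: 0.0
```

Run:
```python
from h import *
p,T=show(); T1=tool(-90,40); g=np.array([471.6,-304,50.]); t=g+11*T1[:,2]
rel(p,T,t,T1,v=25)
```

```text
t 18.35 p [ 473.2 -268.7   98.9] z [ 0.    -0.635 -0.773] y [ 1.    -0.006  0.005] q [-0.85  0.69  1.06  2.24  0.22  0.47 -0.13] F [-0.2  0.9  0.8] open 79.7 ff 0.0
3 rows xyz [[0.12, -0.05, 2.37], [0.13, -0.05, 2.37], [0.14, -0.05, 2.37]] rot [0.01, -0.19, -0.15]
```

>>> jog_arm(xyz=[[0.15, -0.05, 2.4], [0.1, -0.05, 2.4], [0.1, -0.05, 2.3], [0, 0, 0], [0, 0, 0]], rotation=[[0, -0.2, -0.2], [0, -0.2, 0], [0, 0, 0], [0, 0, 0], [0, 0, 0]])

```text
time: 18.85
position: [472.4, -310.2, 42.8]
tool_rot: [0.665, 0.664, -0.241, 0.242]
ft_force: [0.8, -0.4, 0.5]
opening: 80.2
finger_force: 0.0
```

>>> jog_arm(xyz=[[0, 0, 0], [0, 0, 0], [0, 0, 0], [0, 0, 0], [0, 0, 0], [0, 0, 0]], rotation=[[0, 0, 0], [0, 0, 0], [0, 0, 0], [0, 0, 0], [0, 0, 0], [0, 0, 0]], hand=0.0)

```text
time: 19.45
position: [471.7, -310.2, 41.4]
tool_rot: [0.664, 0.665, -0.242, 0.242]
ft_force: [-0.8, 4.5, 7.3]
opening: 45.5
finger_force: 30.0
```

Run:
```python
from h import *
p,T=show()
rel(p,T,p+[0,0,150],v=30)
im,c=cloud('scene'); cv2.imwrite('pics/s3.png',im[150:400,150:550,::-1])
```

```text
t 19.45 p [ 471.7 -310.2   41.4] z [ 0.    -0.643 -0.766] y [ 1.     0.001 -0.   ] q [-0.7   0.81  0.96  2.25  0.21  0.31 -0.13] F [-0.8  4.5  7.3] open 45.5 ff 30.0
5 rows xyz [-1.93, -0.0, -2.3] rot [0.0, 0.0, 0.0]
```

View pics/s3.png

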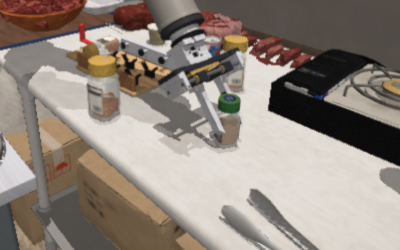

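The gripper holds the green jar (crop (229,120)), still standing. Lifting it.

>>> jog_arm(xyz=[[-0.65, 0, -0.75], [-1.3, 0, -1.55], [-1.9, 0, -2.3], [-1.9, 0, -2.3], [-1.9, 0, -2.3], [-1.9, 0, -2.3], [0, 0, 0]], rotation=[[0, 0, 0], [0, 0, 0], [0, 0, 0], [0, 0, 0], [0, 0, 0], [0, 0, 0], [0, 0, 0]])

```text
time: 20.2
position: [472.5, -309.8, 193.4]
tool_rot: [0.665, 0.664, -0.24, 0.243]
ft_force: [0.1, -0.3, -2.2]
opening: 45.9
finger_force: 30.0
```

```bash
python3 - <<'E'
from h import *
p,T=show()
b=[510,-160,260]
a=rel(p,T,b,tool(-45,0),v=30,w=6)
q=[*rk(-2,-80),250]; T2=tool(4.8,-50); rel(*a,np.array(q)+11*T2[:,2],T2,v=30,w=6)
E
python3 fk2.py
```

```text
t 20.2 p [ 472.5 -309.8  193.4] z [ 0.003 -0.642 -0.767] y [1.    0.    0.004] q [-0.91  0.52  1.22  2.18  0.33  0.62 -0.03] F [ 0.1 -0.3 -2.2] open 45.9 ff 30.0
8 rows xyz [[0.9, 0.47, -1.84], [1.0, 0.62, -1.74], [1.07, 0.78, -1.63], [1.12, 0.93, -1.51], [1.15, 1.09, -1.38], [1.14, 1.24, -1.25], [1.12, 1.39, -1.11], [1.07, 1.53, -0.97]] rot [-1.93, 4.74, -5.4]
8 rows xyz [[1.59, 1.33, 0.21], [1.42, 1.49, 0.3], [1.22, 1.64, 0.36], [1.01, 1.77, 0.39], [0.79, 1.88, 0.4], [0.55, 1.97, 0.38], [0.31, 2.03, 0.32], [0.07, 2.06, 0.25]] rot [2.71, 5.84, -5.82]
26 [ 2.8727e+02  5.6550e+02  4.9073e+02  3.6391e+02 -0.0000e+00 -1.0000e-02
 -3.0000e-02  0.0000e+00 -0.0000e+00  1.0000e-02  1.5400e+00 -4.4300e+00
 -2.9720e+01  1.9340e+01  2.0930e+01 -1.5880e+01 -1.3480e+01  9.9800e+00] 277.3975069112286 [4.2 4.1 3.6 2.9 3.8 2.3 4.2 4.2 1.6 1.7 2.1 2.9 3.3 2.5 3.4 3.4 4.8 3.2
 3.2 3.2 2.1 2.1 3.9 3.  4.2 4.3]
```

>>> jog_arm(xyz=[[0.9, 0.45, -1.85], [1.0, 0.6, -1.75], [1.05, 0.8, -1.65], [1.1, 0.95, -1.5], [1.15, 1.1, -1.4], [1.15, 1.25, -1.25], [1.1, 1.4, -1.1], [1.05, 1.55, -0.95], [0, 0, 0]], rotation=[[-1.9, 4.7, -5.4], [-1.9, 4.7, -5.4], [-1.9, 4.7, -5.4], [-1.9, 4.7, -5.4], [-1.9, 4.7, -5.4], [-1.9, 4.8, -5.4], [-1.9, 4.8, -5.4], [-1.9, 4.8, -5.4], [0, 0, 0]])

```text
time: 21.1
position: [511.0, -159.8, 257.0]
tool_rot: [0.383, 0.924, -0.003, -0.003]
ft_force: [-0.0, -1.6, -1.6]
opening: 45.5
finger_force: 30.0
```

Run:
```python
from h import *
p,T=show()
q=[*rk(-2,-80),230]; T2=tool(4.8,-50); rel(p,T,np.array(q)+11*T2[:,2],T2,v=30,w=5.5)
```

```text
t 21.1 p [ 511.  -159.8  257. ] z [-0.009 -0.003 -1.   ] y [ 0.707  0.707 -0.008] q [-0.56  0.21  0.87  1.9  -0.17  1.12  1.16] F [-0.  -1.6 -1.6] open 45.5 ff 30.0
9 rows xyz [[1.42, 1.17, 0.37], [1.27, 1.31, 0.44], [1.1, 1.44, 0.49], [0.92, 1.55, 0.52], [0.73, 1.65, 0.53], [0.53, 1.73, 0.52], [0.32, 1.79, 0.48], [0.12, 1.82, 0.43], [-0.08, 1.84, 0.35]] rot [2.37, 5.15, -5.18]
```

>>> jog_arm(xyz=[[1.4, 1.15, 0.35], [1.25, 1.3, 0.45], [1.1, 1.45, 0.5], [0.9, 1.55, 0.5], [0.75, 1.65, 0.5], [0.55, 1.75, 0.5], [0.3, 1.8, 0.5], [0.1, 1.8, 0.4], [-0.1, 1.85, 0.35], [0, 0, 0], [0, 0, 0]], rotation=[[2.4, 5.15, -5.2], [2.4, 5.15, -5.2], [2.4, 5.15, -5.2], [2.4, 5.15, -5.2], [2.4, 5.15, -5.2], [2.4, 5.15, -5.2], [2.35, 5.15, -5.2], [2.35, 5.15, -5.15], [2.35, 5.15, -5.15], [0, 0, 0], [0, 0, 0]])

```text
time: 22.2
position: [494.5, 4.6, 221.5]
tool_rot: [-0.036, 0.905, -0.022, -0.423]
ft_force: [0.1, -1.5, -1.0]
opening: 45.7
finger_force: 30.0
```

Run:
```python
from h import *
p,T=show(); T2=tool(4.8,-50)
im,c=cloud('wrist'); save(im,'w9.png')
L=(c.reshape(-1,3)-p)@T
# jar frame: grasp at tool (0,0,-11); jar axis dir in tool = T2^T * (rack +x)
ax=np.array([np.cos(TH),np.sin(TH),0]); up=np.array([0,0,1.]); G=p-11*T[:,2]
A=c.reshape(-1,3)-G; a=A@ax; h=A@up; w=A@np.cross(up,ax)
s=(abs(a)<85)&(abs(w)<17)&(h>0)&(h<40)
print(s.sum(),'axial',np.percentile(a[s],[.5,99.5]))
for k in range(-60,61,10):
    m=s&(abs(a-k)<3)
    if m.sum()>15: print(k,m.sum(),np.percentile(h[m],[50,95]).round(1))
im,c=cloud('scene'); 
A=c.reshape(-1,3)-G; a=A@ax; h=A@up; w=A@np.cross(up,ax)
s=(abs(a)<85)&(abs(w)<30)&(abs(h)<40); print('scene',s.sum()); 
for k in range(-60,61,15):
    m=s&(abs(a-k)<6)
    if m.sum()>3: print(k,m.sum(),np.percentile(h[m],[5,95]).round(1))
rel(p,T,np.array([*rk(-1,-80),230])+11*T2[:,2],T2)
```

```text
t 22.2 p [494.5   4.6 221.5] z [-0.765 -0.07  -0.641] y [-0.083  0.996 -0.009] q [-0.44  0.74  0.51  1.48 -0.19  1.88  1.79] F [ 0.1 -1.5 -1. ] open 45.7 ff 30.0
11786 axial [-45.60455843  50.64430024]
-40 550 [17.8 20.6]
-30 587 [17.8 20.4]
-20 647 [17.8 20.3]
-10 721 [17.6 20.3]
0 796 [17.8 20.3]
10 922 [17.8 20.5]
20 1122 [17.4 20.6]
30 141 [14.7 16.4]
40 35 [10.4 12.4]
50 1468 [12.5 17.1]
scene 754
-45 229 [-19.2  18.1]
-30 80 [-16.1  20.3]
-15 86 [-17.6  20.3]
0 51 [ 6.9 20.5]
15 57 [14.4 31.2]
30 74 [-18.1  38.9]
45 40 [-14.8  38.1]
1 rows xyz [[-0.0, 0.02, -0.23]] rot [-0.33, -0.16, -0.42]
```

Run:
```python
from h import *
p,T=show(); T2=tool(4.8,-50)
a=rel(p,T,np.array([*rk(-3,-80),100])+11*T2[:,2],T2,v=25); rel(*a,np.array([*rk(-3,-80),60])+11*T2[:,2],T2)
```

```text
t 22.3 p [494.7   3.8 222.9] z [-0.763 -0.067 -0.642] y [-0.081  0.997 -0.007] q [-0.44  0.74  0.51  1.48 -0.19  1.88  1.79] F [-0.7 -0.6 -2.2] open 45.8 ff 30.0
6 rows xyz [[-1.66, 0.03, 1.4], [-1.66, 0.03, 1.4], [-1.66, 0.03, 1.4], [-1.66, 0.03, 1.4], [-1.66, 0.02, 1.4], [-1.66, 0.02, 1.4]] rot [-0.03, -0.0, -0.07]
2 rows xyz [-1.53, 0.0, 1.29] rot [0.0, 0.0, 0.0]
```

>>> jog_arm(xyz=[[-1.65, 0.05, 1.4], [-1.65, 0.05, 1.4], [-1.65, 0, 1.4], [-1.65, 0, 1.4], [-1.65, 0, 1.4], [-1.65, 0, 1.4], [0, 0, 0], [0, 0, 0]], rotation=[[0, 0, -0.2], [0, 0, -0.2], [0, 0, 0], [0, 0, 0], [0, 0, 0], [0, 0, 0], [0, 0, 0], [0, 0, 0]])

```text
time: 23.1
position: [494.0, 5.6, 93.6]
tool_rot: [-0.04, 0.905, -0.018, -0.423]
ft_force: [0.8, 0.1, -1.1]
opening: 45.5
finger_force: 30.0
```

Run:
```python
from h import *
p,T=show(); T2=tool(4.8,-50)
G=p-11*T[:,2]; Rm=np.array([[np.cos(TH),-np.sin(TH)],[np.sin(TH),np.cos(TH)]]); print('grasp rack',(G[:2]-O)@Rm,G[2])
rel(p,T,np.array([*rk(-3,-80),66])+11*T2[:,2],T2,v=20)
```

```text
t 23.1 p [494.    5.6  93.6] z [-0.764 -0.066 -0.641] y [-0.087  0.996  0.002] q [-0.42  0.88  0.47  1.53 -0.24  1.69  1.81] F [ 0.8  0.1 -1.1] open 45.5 ff 30.0
grasp rack [ -3.20583775 -79.18931872] 100.60826399784041
2 rows xyz [-1.33, -0.04, 1.1] rot [-0.05, -0.05, 0.11]
```

>>> jog_arm(xyz=[[-1.3, -0.05, 1.1], [-1.3, 0, 1.1], [-0.4, 0, 0.35], [-0.2, 0, 0.15], [0, 0, 0]], rotation=[[0, 0, 0], [0, 0, 0], [0, 0, 0], [0, 0, 0], [0, 0, 0]])

```text
time: 23.6
position: [493.4, 4.6, 51.4]
tool_rot: [-0.04, 0.905, -0.018, -0.424]
ft_force: [-1.3, -5.4, 6.6]
opening: 45.6
finger_force: 30.0
```

>>> jog_arm(xyz=[[-0.15, 0, 0.1], [0, 0, 0], [0, 0, 0]], rotation=[[0, 0, 0], [0, 0, 0], [0, 0, 0]])

```text
time: 23.9
position: [493.6, 4.3, 50.5]
tool_rot: [-0.04, 0.905, -0.018, -0.424]
ft_force: [-0.3, -6.7, 15.7]
opening: 45.5
finger_force: 30.0
```

>>> jog_arm(xyz=[[0, 0, 0], [0, 0, 0], [0, 0, 0], [0, 0, 0], [0, 0, -1], [0, 0, -2], [0, 0, -3], [1.5, 0, -3], [3, 0, -2], [3, 0, -2], [0, 0, 0]], rotation=[[0, 0, 0], [0, 0, 0], [0, 0, 0], [0, 0, 0], [0, 0, 0], [0, 0, 0], [0, 0, 0], [0, 0, 0], [0, 0, 0], [0, 0, 0], [0, 0, 0]], hand=0.68)

```text
time: 25.0
position: [547.2, 9.4, 194.9]
tool_rot: [-0.04, 0.906, -0.017, -0.42]
ft_force: [0.5, 0.1, 1.4]
opening: 64.0
finger_force: 0.0
```

```bash
cat >> h.py <<'E'
def prof(c,yc):
    Rm=np.array([[np.cos(TH),-np.sin(TH)],[np.sin(TH),np.cos(TH)]]); L=c.reshape(-1,3).copy(); L[:,:2]=(L[:,:2]-O)@Rm
    J=L[(abs(L[:,1]-yc)<26)&(L[:,2]>58)&(L[:,2]<95)&(abs(L[:,0])<64)]
    print(yc,len(J),'x',np.percentile(J[:,0],[.5,99.5]).round(1))
    for x in range(-50,51,12):
        m=J[abs(J[:,0]-x)<3]
        if len(m)>10: print(x,'top',np.percentile(m[:,2],97).round(1),'y',np.percentile(m[:,1],[2,98]).round(1))
E
python3 - <<'E'
from h import *
p,T=show(); im,c=cloud('wrist'); save(im,'w10.png'); prof(c,-80); prof(c,80)
E
```

```text
t 25.0 p [547.2   9.4 194.9] z [-0.76  -0.065 -0.646] y [-0.088  0.996  0.003] q [-0.4   0.84  0.5   1.34 -0.22  1.91  1.8 ] F [0.5 0.1 1.4] open 64.0 ff 0.0
-80 3554 x [-48.9  23.4]
-50 top 80.0 y [-100.2  -59.8]
-38 top 79.5 y [-100.6  -58.9]
-26 top 79.2 y [-101.5  -58.4]
-14 top 79.2 y [-100.5  -58.5]
-2 top 78.3 y [-100.9  -58.4]
10 top 77.6 y [-100.3  -59.4]
22 top 75.6 y [-97.  -61.5]
80 1759 x [-52.1  -7.3]
-50 top 77.1 y [58.7 93.7]
-38 top 78.6 y [57.2 94.9]
-26 top 78.1 y [58.4 90.5]
-14 top 81.0 y [57.1 95.2]
```

Run:
```python
from h import *
p,T=show(); rel(p,T,[511,319.5,190],tool(-40.3,0),v=35,w=6)
```

```text
t 25.05 p [546.6   9.7 192.7] z [-0.762 -0.065 -0.645] y [-0.088  0.996  0.003] q [-0.4   0.84  0.5   1.34 -0.22  1.91  1.8 ] F [ 0.1  0.4 -1.7] open 63.6 ff 0.0
9 rows xyz [[0.03, 3.46, 0.1], [0.33, 3.44, 0.21], [0.63, 3.39, 0.3], [0.94, 3.32, 0.35], [1.24, 3.21, 0.38], [1.53, 3.08, 0.37], [1.81, 2.93, 0.33], [2.08, 2.76, 0.26], [2.32, 2.57, 0.16]] rot [-2.17, -5.25, 4.72]
```

>>> jog_arm(xyz=[[0.05, 3.45, 0.1], [0.35, 3.45, 0.2], [0.65, 3.4, 0.3], [0.95, 3.3, 0.35], [1.25, 3.2, 0.4], [1.55, 3.1, 0.35], [1.8, 2.95, 0.35], [2.1, 2.75, 0.25], [2.3, 2.55, 0.15], [0, 0, 0], [0, 0, 0]], rotation=[[-2.2, -5.25, 4.7], [-2.2, -5.25, 4.7], [-2.2, -5.25, 4.7], [-2.2, -5.25, 4.7], [-2.2, -5.25, 4.7], [-2.2, -5.25, 4.7], [-2.2, -5.25, 4.7], [-2.2, -5.25, 4.7], [-2.2, -5.25, 4.7], [0, 0, 0], [0, 0, 0]], hand=0.5)

```text
time: 26.15
position: [507.3, 321.4, 188.4]
tool_rot: [0.341, 0.94, 0.001, -0.003]
ft_force: [0.9, -0.4, 0.3]
opening: 47.0
finger_force: 0.0
```

Run:
```python
from h import *
p,T=show(); im,c=cloud('wrist')
hsv=cv2.cvtColor(im,cv2.COLOR_RGB2HSV)
red=((hsv[...,0]<8)|(hsv[...,0]>172))&(hsv[...,1]>150)&(c[...,2]>80)&(c[...,2]<95)&(abs(c[...,0]-511)<40)&(abs(c[...,1]-320)<40)
P=c[red]; print(len(P),P.mean(0))
k=P.mean(0)[:2]; a=rel(p,T,[*k,110],tool(-40.3,0),v=35); rel(*a,[*k,58])
```

```text
t 26.15 p [507.3 321.4 188.4] z [-0.005  0.004 -1.   ] y [ 0.641  0.767 -0.   ] q [-1.25  0.41  0.76  1.83 -0.33  1.03  0.52] F [ 0.9 -0.4  0.3] open 47.0 ff 0.0
349 [510.87156942 320.31264277  84.77151956]
3 rows xyz [[-0.13, 0.05, 2.61], [-0.12, 0.05, 2.61], [-0.12, 0.05, 2.61]] rot [-0.0, -0.11, 0.14]
2 rows xyz [0.0, 0.0, 2.6] rot [0.0, 0.0, 0.0]
```

>>> jog_arm(xyz=[[-0.15, 0.05, 2.6], [-0.1, 0.05, 2.6], [-0.1, 0.05, 2.6], [0, 0, 2.6], [0, 0, 2.6], [0, 0, 0], [0, 0, 0]], rotation=[[0, -0.1, 0.15], [0, 0, 0.15], [0, 0, 0], [0, 0, 0], [0, 0, 0], [0, 0, 0], [0, 0, 0]])

```text
time: 26.9
position: [513.3, 316.7, 59.0]
tool_rot: [0.347, 0.938, 0.0, -0.002]
ft_force: [-0.9, -0.3, 1.6]
opening: 47.1
finger_force: 0.0
```

>>> jog_arm(xyz=[[0, 0, 0], [0, 0, 0], [0, 0, 0], [0, 0, 0], [0, 0, 0], [0, 0, 0]], rotation=[[0, 0, 0], [0, 0, 0], [0, 0, 0], [0, 0, 0], [0, 0, 0], [0, 0, 0]], hand=0.0)

```text
time: 27.5
position: [511.6, 317.7, 59.2]
tool_rot: [0.346, 0.938, 0.001, -0.002]
ft_force: [-6.0, -5.7, 11.2]
opening: 17.5
finger_force: 30.0
```

Run:
```python
from h import *
p,T=show(); arc(p,T,np.array([515.3,242.2]),91.5,22)
```

```text
t 27.5 p [511.6 317.7  59.2] z [-0.004  0.003 -1.   ] y [ 0.649  0.76  -0.001] q [-1.14  0.58  0.65  1.92 -0.48  0.8   0.63] F [-6.  -5.7 11.2] open 17.5 ff 30.0
r 75.60315063634845 end [439.91053227 236.51981149] [[0.39, -0.39, 0.0], [0.36, -0.42, 0.0], [0.32, -0.44, 0.0], [0.29, -0.46, 0.0], [0.26, -0.48, 0.0], [0.22, -0.5, 0.0], [0.18, -0.52, 0.0], [0.15, -0.53, 0.0], [0.11, -0.54, 0.0], [0.07, -0.54, 0.0], [0.03, -0.55, 0.0], [-0.01, -0.55, 0.0], [-0.05, -0.55, 0.0], [-0.09, -0.54, -0.0], [-0.13, -0.53, -0.0], [-0.17, -0.52, -0.0], [-0.2, -0.51, -0.0], [-0.24, -0.49, -0.0], [-0.28, -0.47, -0.0], [-0.31, -0.45, -0.0], [-0.34, -0.43, -0.0], [-0.37, -0.4, -0.0]]
```

>>> jog_arm(xyz=[[0.4, -0.4, 0], [0.37, -0.43, 0], [0.33, -0.45, 0], [0.3, -0.48, 0], [0.27, -0.5, 0], [0.23, -0.52, 0], [0.19, -0.53, 0], [0.15, -0.54, 0], [0.11, -0.55, 0], [0.07, -0.56, 0], [0.03, -0.57, 0]], rotation=[[0, 0, 0], [0, 0, 0], [0, 0, 0], [0, 0, 0], [0, 0, 0], [0, 0, 0], [0, 0, 0], [0, 0, 0], [0, 0, 0], [0, 0, 0], [0, 0, 0]])

```text
time: 28.6
position: [456.7, 295.5, 59.4]
tool_rot: [0.345, 0.939, 0.003, -0.002]
ft_force: [-5.5, 13.0, 2.8]
opening: 17.6
finger_force: 30.0
```

Run:
```python
from h import *
p,T=show(); d=p[:2]-[515.3,242.2]; an=np.rad2deg(np.arctan2(d[1],d[0])); print(np.hypot(*d),an); arc(p,T,np.array([515.3,242.2]),184.5-an,11)
```

```text
t 28.6 p [456.7 295.5  59.4] z [-0.003  0.007 -1.   ] y [0.647 0.763 0.003] q [-1.21  0.49  0.67  2.06 -0.46  0.74  0.61] F [-5.5 13.   2.8] open 17.6 ff 30.0
79.19376190436375 137.70330591190492
r 79.19376190436375 end [436.35036603 235.98652905] [[-0.0, -0.59, -0.0], [-0.05, -0.59, -0.0], [-0.09, -0.58, -0.0], [-0.13, -0.57, -0.0], [-0.17, -0.56, -0.0], [-0.21, -0.55, -0.0], [-0.25, -0.53, -0.0], [-0.29, -0.51, -0.0], [-0.33, -0.49, -0.0], [-0.37, -0.46, -0.0], [-0.4, -0.43, -0.0]]
```

>>> jog_arm(xyz=[[0, -0.59, 0], [-0.06, -0.59, 0], [-0.1, -0.58, 0], [-0.14, -0.57, 0], [-0.18, -0.56, 0], [-0.22, -0.55, 0], [-0.26, -0.53, 0], [-0.3, -0.51, 0], [-0.33, -0.49, 0], [-0.37, -0.46, 0], [-0.4, -0.43, 0], [0, 0, 0]], rotation=[[0, 0, 0], [0, 0, 0], [0, 0, 0], [0, 0, 0], [0, 0, 0], [0, 0, 0], [0, 0, 0], [0, 0, 0], [0, 0, 0], [0, 0, 0], [0, 0, 0], [0, 0, 0]])

```text
time: 29.8
position: [438.3, 233.1, 59.5]
tool_rot: [0.346, 0.938, 0.002, -0.001]
ft_force: [-0.2, 1.7, 8.1]
opening: 17.3
finger_force: 30.0
```

Run:
```python
from h import *
p,T=show(); d=p[:2]-[515.3,242.2]; print(np.hypot(*d),np.rad2deg(np.arctan2(d[1],d[0]))%360); print(T.T@np.array([0,-1,0]))
```

```text
t 29.8 p [438.3 233.1  59.5] z [-0.001  0.005 -1.   ] y [0.649 0.761 0.003] q [-1.18  0.43  0.69  2.16 -0.43  0.69  0.68] F [-0.2  1.7  8.1] open 17.3 ff 30.0
77.5623538420955 186.74909654319657
[-0.64890615 -0.76085219 -0.0049753 ]
```

>>> jog_arm(xyz=[[-0.15, -0.15, 0], [-0.15, -0.15, 0], [0, 0, 0], [0, 0, 0]], rotation=[[0, 0, 0], [0, 0, 0], [0, 0, 0], [0, 0, 0]])

```text
time: 30.2
position: [438.6, 231.0, 59.6]
tool_rot: [0.345, 0.939, 0.003, -0.001]
ft_force: [-0.7, 13.4, 3.6]
opening: 17.6
finger_force: 30.0
```

Force has risen against the stop, so the lever is shut. I'll release and look.

>>> jog_arm(xyz=[[0, 0, 0], [0, 0, 0], [0, 0, 0], [0, 0, -1], [0, 0, -3], [0, 0, -4], [0, 0, -4], [0, 0, -4], [0, 0, -4], [0, 0, 0], [0, 0, 0]], rotation=[[0, 0, 0], [0, 0, 0], [0, 0, 0], [0, 0, 0], [0, 0, 0], [0, 0, 0], [0, 0, 0], [0, 0, 0], [0, 0, 0], [0, 0, 0], [0, 0, 0]], hand=0.5)

```text
time: 31.3
position: [438.6, 227.6, 259.6]
tool_rot: [0.346, 0.938, 0.002, -0.002]
ft_force: [-0.4, -0.5, -0.3]
opening: 47.0
finger_force: 0.0
```

Run:
```python
from h import *
p,T=show(); im,c=cloud('wrist'); save(im,'w11.png')
hsv=cv2.cvtColor(im,cv2.COLOR_RGB2HSV)
red=((hsv[...,0]<8)|(hsv[...,0]>172))&(hsv[...,1]>150)&(c[...,2]>80)&(c[...,2]<95)&(abs(c[...,0]-437)<40)&(abs(c[...,1]-235)<40)
P=c[red]; print(len(P),P.mean(0)); d=P.mean(0)[:2]-[515.3,242.2]; print(np.hypot(*d),np.rad2deg(np.arctan2(d[1],d[0]))%360)
a=rel(p,T,[480,290,330],tool(-40.3,0),v=40)
```

```text
t 31.3 p [438.6 227.6 259.6] z [-0.002  0.005 -1.   ] y [0.649 0.761 0.003] q [-1.43  0.09  0.89  1.98 -0.08  1.1   0.36] F [-0.4 -0.5 -0.3] open 47.0 ff 0.0
228 [438.28009675 234.19985936  84.79013691]
77.43428017836555 185.93010854579524
3 rows xyz [0.31, 2.49, -2.34] rot [0.05, -0.09, -0.06]
```

>>> jog_arm(xyz=[[0.3, 2.5, -2.3], [0.3, 2.5, -2.3], [0.3, 2.5, -2.3], [0, 0, 0], [0, 0, 0]], rotation=[[0, 0, 0], [0, 0, 0], [0, 0, 0], [0, 0, 0], [0, 0, 0]])

```text
time: 31.85
position: [480.3, 289.5, 326.4]
tool_rot: [0.346, 0.938, -0.0, -0.002]
ft_force: [-0.3, -0.4, -0.6]
opening: 47.3
finger_force: 0.0
```

Run:
```python
from h import *
p,T=show(); im,c=cloud('wrist'); im2,c2=cloud('top')
big=np.vstack([cv2.resize(im,(480,300)),cv2.resize(im2[120:290,190:460],(480,300))]); save(big,'fin.png')
for y in(-80,80):
    for C in(c,c2): prof(C,y)
Rm=np.array([[np.cos(TH),-np.sin(TH)],[np.sin(TH),np.cos(TH)]])
for C,I in((c,im),(c2,im2)):
    hsv=cv2.cvtColor(I,cv2.COLOR_RGB2HSV); r=(abs(C[...,2]-56)<2.5)&(hsv[...,1]<40)
    L=(C[r][:,:2]-O)@Rm; L=L[(abs(L[:,0]-70)<25)&(abs(L[:,1])<40)]; print('rail x',len(L),np.percentile(L[:,0],[2,50,98]) if len(L) else '')
```

```text
t 31.85 p [480.3 289.5 326.4] z [-0.003  0.    -1.   ] y [ 0.65   0.76  -0.002] q [-1.4   0.2   0.88  1.75 -0.16  1.27  0.38] F [-0.3 -0.4 -0.6] open 47.3 ff 0.0Traceback (most recent call last):
  File "<stdin>", line 5, in <module>
  File "h.py", line 63, in prof
    print(yc,len(J),'x',np.percentile(J[:,0],[.5,99.5]).round(1))
                        ~~~~~~~~~~~~~^^^^^^^^^^^^^^^^^^
    return _quantile_unchecked(
        a, q, axis, out, overwrite_input, method, keepdims, weights)
    return _ureduce(a,
                    func=_quantile_ureduce_func,
    ...<5 lines>...
                    overwrite_input=overwrite_input,
                    method=method)
    r = func(a, **kwargs)
    result = _quantile(arr,
                       quantiles=q,
    ...<2 lines>...
                       out=out,
                       weights=wgt)
    slices_having_nans = np.isnan(arr[-1, ...])
                                  ~~~^^^^^^^^^
IndexError: index -1 is out of bounds for axis 0 with size 0
```

View pics/fin.png

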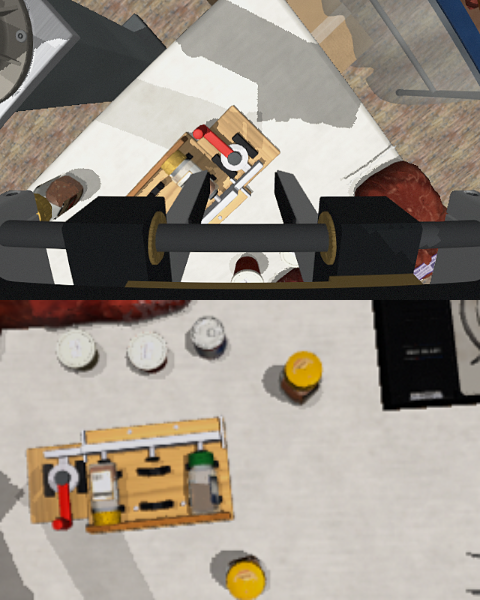

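The final view shows both jars lying in the outer bays, the lever shut, and the pads at the jar ends. The cups, tin and look-alikes are where they were. One last numeric check before handing in.

Run:
```python
from h import *
im,c=cloud('top'); prof(c,-80); prof(c,80)
d=np.load('top1.npz')['c']
for n,u,v in [('cup1',233,149),('cup2',273,150),('tin',307,140),('ya',360,160),('yb',328,278)]:
    f=lambda C:(lambda P:np.median(P[P[:,2]>40],0).round(1))(C[v-14:v+14,u-14:u+14].reshape(-1,3)); print(n,f(d),f(c))
Rm=np.array([[np.cos(TH),-np.sin(TH)],[np.sin(TH),np.cos(TH)]])
for C in (d,c):
    L=C.reshape(-1,3).copy(); L[:,:2]=(L[:,:2]-O)@Rm; m=L[(abs(L[:,2]-57)<4)&(abs(L[:,0]-70)<30)&(abs(L[:,1]-40)<12)]; print('rail',len(m),np.percentile(m[:,0],[2,50,98]).round(1))
show()
```

```text
-80 522 x [-54.5  43.4]
-50 top 82.9 y [-102.7  -59.5]
-38 top 80.8 y [-103.   -60.7]
-26 top 80.7 y [-101.5  -61.4]
-14 top 81.2 y [-102.4  -59.3]
-2 top 79.7 y [-103.3  -60.8]
10 top 78.5 y [-101.7  -60.6]
22 top 75.3 y [-98.6 -65.7]
34 top 75.5 y [-98.7 -63.6]
80 558 x [-57.6  40.9]
-50 top 80.9 y [56.5 98.6]
-38 top 80.4 y [57.6 95.6]
-26 top 82.3 y [56.5 97.1]
-14 top 84.7 y [56.5 95.5]
-2 top 86.5 y [56.3 99.1]
10 top 86.1 y [56.4 97.8]
22 top 87.3 y [56.7 95.6]
34 top 86.3 y [56.2 97.8]
cup1 [728.3 213.   60.4] [728.6 213.2  60.5]
cup2 [722.2  92.6  60.7] [722.6  92.6  60.8]
tin [745.4  -8.3  69.7] [745.6  -8.1  69.8]
ya [ 661.7 -154.7  131.6] [ 661.4 -154.7  131.7]
yb [351.9 -64.5 132.3] [351.9 -64.5 132.3]
rail 37 [65.5 71.8 78.2]
rail 38 [63.6 70.1 77.1]
t 32.0 p [479.9 289.  326.6] z [-0.004  0.002 -1.   ] y [ 0.65   0.76  -0.001] q [-1.4   0.2   0.88  1.76 -0.16  1.27  0.38] F [-0.5 -0.5  0.4] open 47.0 ff 0.0
```

```bash
python3 -c "
from bench import env
print(env.finish_job())"
```

```text
the job is handed in; nothing more can be done
None
```

I handed the job in: both jars present (green in bay 0, yellow in bay 2; no red jar in this run) lie against the fence, the lever is turned back to its stop with the pads at the jar ends, the gripper has let go, and the cups and tin are unmoved. The small yellow jar was found knocked over early on and picked up from there, and it rests at a slight tilt of about 4° because its body is square and its cap round.

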